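# Close up the loaded mill jar

## Task

The porcelain mill jar is loaded with its grinding balls and ready to be closed. Take away the wooden paddle left across its mouth and lay it flat on the plywood board, then lift the lid off its sloping rest and set it down level and fully home on the jar, without dropping it. Last, swing the steel clamp yoke all the way down over the lid, and leave the other things on the table as they stand.

Things in the scene. Friction and masses are not known exactly. Their poses are not given: they have to be found in the camera images.
- jar: White porcelain mill jar, round, outer diameter 104 mm, mouth 82 mm, fixed upright on a dark steel plate 165 x 130 x 12 mm. Origin: on its axis at table height; z up; +x points to the two hinge posts (72 mm behind the axis, at y = +-44 mm, 134 mm high). The balls lie 49 mm or more below the rim. It stands left or right of the board, the lid rest on the other side.
- jar_mouth (a point): Centre of the jar's mouth, in the plane of its rim, 107 mm above the table; axes as the jar's.
- lid: White porcelain lid, 250 g: a disc 100 mm across and 10 mm thick, below it a plug (72 mm across, 8 mm high), on top a round knob (24 mm across, 36 mm high). Origin: centre of the plug's underside; z along the knob. The disc spans z = 8 to 18 mm, the knob 18 to 54 mm. Fully home, the disc lies on the jar's rim, the plug in the mouth (5 mm play), the origin 8 mm below the rim.
- lid_knob (a point): On the lid's axis, 41 mm above the lid's origin: where to grip the knob; axes as the lid's.
- rest: Fixed plywood lid rest, 110 x 120 mm, 95 mm high; its slope leans 35 degrees from level and faces the rest's -x side. The lid lies with its underside on the slope and its edge on a ledge at the foot (23 mm out from the slope); the knob stands square to the slope, 35 degrees off vertical. Origin: centre of the underside; z up.
- paddle: Straight pale wooden paddle (bar) 150 x 20 x 12 mm, 35 g, lying flat across the jar's rim at the start. Origin: centre of its underside; x along its length, y across its width, z up.
- board: Fixed plywood work board lying flat on the table between jar and rest, 240 (x) x 135 (y) x 10 mm. Origin: centre of its underside; z up. The cup stands on its +x end.
- yoke (a joint): Hinge angle of the clamp yoke (rad): 0 = all the way down, level over the lid; starts at 1.75 to 1.95, upright, leaning back from the jar. Stiff: stays where it is left (2 N at the bar). Two parallel steel rods (8 mm thick, centres 68 mm apart, the knob passes between them) run from the hinge to a cross bar.
- yoke_bar (a point): Middle of the yoke's round steel cross bar (12 mm thick, 76 mm long, parallel to the jar's y), its handle, 160 mm from the hinge axis. Turns with the yoke. When down it is 88 mm in front of the jar's axis (-x side) and 122 mm above the table.
- yoke_hinge (a point): Middle of the yoke's hinge axis, 72 mm behind the jar's axis, 122 mm above the table; the axis runs along the jar's y. At joint value q the cross bar is at -0.160 cos q along the jar's x and +0.160 sin q up from here.
- cup: Bystander: small glazed cup, 54 mm across, 45 mm high, loose on the +x end of the board. Origin: centre of its underside.
- tape: Bystander: roll of masking tape lying flat, 96 mm across, 24 mm high.
- bowl: Bystander: white bowl, 130 mm across, 55 mm high, beyond the board.
- bottle1: Bystander: white bottle with a black cap, 54 mm across, 130 mm high.
- bottle2: Bystander: clear screw jar with a white cap, 70 mm across, 85 mm high.
- brush: Bystander: brush lying on the table.
- tiles: Bystander: stack of terracotta tiles, 100 x 100 x 30 mm.
Things that resemble listed ones, but are neither listed nor needed, are in the scene too. Leave any purple or yellow look-alike of the lid alone.

How it is judged (in metres and radians):
On the way, in this order (a step that is already met when the one before it is completed fails the run):
1. the paddle lies on the board, let go, before the lid goes on (x of paddle in the frame of board between -0.12 and 0.12 m and y of paddle in the frame of board between -0.067 and 0.067 m and z of paddle in the frame of board between 0.006 and 0.016 m and contact force between the fingers and paddle below 0.1 N and linear speed of paddle below 0.03 m/s), for 0.2 s.
2. the lid sits fully home on the jar, let go, with the yoke still up (horizontal distance between lid and jar_mouth below 0.008 m and z of lid in the frame of jar_mouth between -0.0105 and -0.0055 m and angle between lid's own z axis and vertical below 0.05 rad and contact force between the fingers and lid below 0.1 N and linear speed of lid below 0.03 m/s and value of joint yoke above 1 rad), for 0.2 s.
At the end, for the whole second after the job is handed in: The paddle lies flat at rest on the board (its centre over the board, its underside on the board within 6 mm); the lid is on the jar, within 8 mm of centred, 2.5 mm of fully home and 0.05 rad of level; the yoke is down over it to within 0.05 rad; all at rest and let go (all of step 1 and horizontal distance between lid and jar_mouth below 0.008 m and z of lid in the frame of jar_mouth between -0.0105 and -0.0055 m and angle between lid's own z axis and vertical below 0.05 rad and contact force between the fingers and lid below 0.1 N and linear speed of lid below 0.03 m/s and value of joint yoke below 0.05 rad and angular speed of lid below 0.2 rad/s); the robot touches nothing.
It fails at once if the lid is dropped (moving faster than 0.6 m/s with no finger on it, a fall of about 18 mm) (contact force between the fingers and lid below 0.01 N and linear speed of lid above 0.6 m/s).
It fails at once if a bystander is pushed more than 40 mm or tipped over (distance of any of cup, tape, bowl, bottle1, bottle2, brush, tiles from where it was at the start of the episode above 0.04 m or angle between any of cup, tape, bowl, bottle1, bottle2, tiles's own z axis and vertical above 0.6 rad).
It also fails if it takes over 66 s, if anything falls off the work surface, if the arm or the gripper's body presses on something with over 40 N, if the wrist force passes 120 N, or if a joint passes its speed limit or range.

## Robot

A 7-joint arm with a two-finger parallel gripper is mounted at the origin on the work surface. World frame = base frame: x ahead of the robot, y to its left, z up, the work surface at z = 0. Lengths are in m, angles in degrees, forces in N, time in s.
With the tool pointing down it reaches from about 0.425 to 0.875 m from the base axis. Payload 9.9 kg.
Tool frame: the origin (TCP) lies between the finger pads; the fingertips stand 25 mm ahead of it and the grasp point (between the pads) lies 6 mm ahead of it; x points along the fingers, z is the direction in which the jaws open and shut, and the axes are right-handed (so a half turn about x gives the same grasp; the last joint's range is limited). The gripper opens to 85 mm and grips with 20 to 120 N. Pads are 22 mm wide; open, the fingers measure 114 mm over their backs; the gripper's body (76 mm by 85 mm) begins 54 mm behind the grasp point. The pads swing forward as they close: fully open they stand 13 mm farther back than shut.
Start: joints at [-79.229, 32.985, 1.427, 82.34, -0.859, 64.687, -3.237], TCP at [0.181, 0.65, 0.256] pointing down, gripper open.
Joint ranges: [-157.87, 157.87], [-19.46, 123.44], [-87.15, 90], [11.01, 140.99], [-62.26, 242.26], [9.8, 113.94], [-161.44, 161.44]. Speed limits (degrees/s): [127.2, 127.2, 172.46, 172.46, 180, 180, 180].

## Interface

Orientations are given as a 3x3 rotation matrix whose columns are the frame's x, y, z axes.
In Python, from plant import * gives the robot as it stands. The module is installed in compiled form; this text tells all that it offers.
- The arm moves only by the tool send_rows, never from a script. Its argument "deltas" is a list that holds one entry, the list of rows, each a list of 7 numbers: the shift along the tool's x, y, z in m, then the turn, a rotation vector about the tool's x, y, z in degrees, then the opening, from -1 (shut) to 1 (fully open). In form: [[[tx, ty, tz, rx, ry, rz, grip], ...]]. A call has 1 to 5 rows; each row is the pose to reach, as a shift and turn from the pose commanded when the call began, along the tool's axes at that moment; what a row does not reach only later rows make up. A row lasts 1/8 s, in which the tool goes at most 62.5 mm and 10.7 degrees, less where a joint would pass 70% of its speed; a pose out of reach is approached as far as the arm can. A call with a gripper value outside its range is refused whole. The fingers move at their own pace and stop on an object; "newtons" is the grip in N (left out, the last holds). Time passes only in rows, so rows that repeat a pose let the fingers close. It gives the time, the measured TCP pose, the force and the opening at its end, in the units of the state.
- sense(): the state, without advancing time (a new reading comes with each control period).
- read_camera(name): name is "side" or "top"; returns a dict with "image" (384x512x3 uint8, red, green, blue), "intrinsics" (3x3 intrinsics, pixels), "distortion" ([k1, k2, p1, p2, k3] as OpenCV has them; the pictures are not rectified), "rvec" (rotation vector, rad) and "tvec" (3), from world to camera coordinates, as OpenCV has them. Camera axes: x right, y down, z forward; pixel columns grow to the right and rows downward; lengths in m; the calibration is good to about 2 mm. A picture is of the moment at which its call begins. There is no depth.
- hand_in(): hands the job in, once; it reports no verdict.
Trained networks look in a picture, given as the dict that the camera call returned (one of the last four; its "shot" number tells which), for a name from the list of things; names that differ only in an ending like _2 or _b are one class to them, and where a whole thing is asked for, a point or a joint stands for the part that bears it (a point fixed in the world has none). Each returns a list of dicts, best first, with "p" (0 to 1); they miss things now and then, are a little off and sometimes report something else, mostly with a low value. They report only what shows in the picture. A call takes as long as a camera call. They do not tell look-alikes from the thing itself.
- recognise(thing, picture): "xy" ([column, row] in pixels, amid what is visible of it).
- cut_out(thing, picture): "region" (384x512 bool, what is visible of it) and "xy" ([column, row] in pixels, amid what is visible of it).
The state is a dict: "time": time; "q": joint angles; "joint_vel": joint speeds; "effort": joint torques, N m; "ee_pos": TCP position; "orientation": TCP orientation; "wrist_force": force on the tool from outside, world axes, zero at the start; "ft_torque": the same for the moment, N m; "gripper_width": finger opening in m.
Only numpy, scipy, OpenCV 4.12 (cv2) and the standard library are available. Lean on these libraries where they do the work, as an engineer would, in place of code of your own. Each camera call takes 0.05 s, during which the arm holds its last target. There are 200 camera calls.

## Working session

There is one attempt and no reset: what is moved stays moved. The work goes in short steps, Python scripts to look and compute and a tool call to move; the robot and the scene stay as the last step left them, time stands still between calls to the robot, and variables do not carry over. Pictures are saved under pics/ and viewed, about 8 in all and at most 12, crops included, and the job is handed in when it is done.

Besides the shell and the picture viewer there is one more tool, called after "Emit:" by a JSON object that holds its "op" and its "data". send_rows: Moves the arm, as the interface text tells. Its arguments: {"type":"object","properties":{"deltas":{"type":"array"},"newtons":{"type":"number"}},"required":["deltas"]}

```bash
mkdir -p pics; cat > h.py <<'E'
from plant import *
import numpy as np, cv2
def shots(tag=None):
    d={n:read_camera(n) for n in ("side","top")}
    if tag:
        for n in d: cv2.imwrite(f"pics/{tag}_{n}.png",cv2.resize(d[n]["image"][:,:,::-1],None,fx=1.5,fy=1.5))
    return d
def proj(p,c):
    return cv2.projectPoints(np.float64(p).reshape(-1,3),c["rvec"],c["tvec"],c["intrinsics"],c["distortion"])[0].reshape(-1,2)
def ray(px,c):
    u=cv2.undistortPoints(np.float64(px).reshape(-1,1,2),c["intrinsics"],c["distortion"]).reshape(-1,2)
    R=cv2.Rodrigues(np.float64(c["rvec"]))[0]
    o=-R.T@np.float64(c["tvec"]).reshape(3)
    d=np.c_[u,np.ones(len(u))]@R
    return o,d/np.linalg.norm(d,axis=1)[:,None]
def atz(px,c,z):
    o,d=ray(px,c); return o+d*((z-o[2])/d[:,2])[:,None]
def tri(pxs,cs):
    A=np.zeros((3,3));b=np.zeros(3)
    for p,c in zip(pxs,cs):
        o,d=ray(p,c);P=np.eye(3)-np.outer(d[0],d[0]);A+=P;b+=P@o
    x=np.linalg.solve(A,b)
    return x,[np.linalg.norm(proj(x,c)[0]-p) for p,c in zip(pxs,cs)]
E
python3 - <<'E'
from h import *
np.set_printoptions(precision=4,suppress=True)
s=sense();print(s)
d=shots("a")
for n in d:
    c=d[n];o,_=ray([[256,192]],c);print(n,"cam",o)
    for t in ["jar","lid","lid_knob","rest","paddle","board","yoke","yoke_bar","cup","tape","bowl","bottle1","bottle2","brush","tiles"]:
        r=recognise(t,c);print(n,t,[(np.round(x["xy"]).tolist(),round(float(x["p"]),2)) for x in r[:3]])
E
```

```text
{'time': 0.0, 'q': array([-79.2304,  33.0338,   1.4207,  82.3867,  -0.8598,  64.6883,
        -3.2357]), 'joint_vel': array([ 0.1311,  0.0609, -0.0465,  0.0883, -0.0171, -0.003 , -0.0132]), 'effort': array([  0.0002, -76.5766,   2.2508, -28.597 ,   0.0154,   0.0127,
         0.    ]), 'ee_pos': array([0.181 , 0.6498, 0.2554]), 'orientation': array([[-0.0004, -0.9633,  0.2683],
       [-0.0017,  0.2683,  0.9633],
       [-1.    , -0.0001, -0.0017]]), 'wrist_force': array([-0.4674, -0.1104,  1.1386]), 'ft_torque': array([-0.0128,  0.0103, -0.0159]), 'gripper_width': 0.08574769626204437}
side cam [-0.0009 -0.547   0.9472]
side jar [([316.0, 226.0], 0.95), ([240.0, 207.0], 0.49), ([257.0, 179.0], 0.24)]
side lid [([178.0, 150.0], 0.93), ([212.0, 155.0], 0.84), ([183.0, 187.0], 0.59)]
side lid_knob [([214.0, 157.0], 0.84), ([180.0, 150.0], 0.77), ([181.0, 185.0], 0.59)]
side rest [([224.0, 166.0], 0.9)]
side paddle [([308.0, 222.0], 0.63)]
side board [([240.0, 206.0], 0.73)]
side yoke [([354.0, 184.0], 0.78), ([264.0, 305.0], 0.41)]
side yoke_bar [([354.0, 180.0], 0.66), ([308.0, 220.0], 
[... 521 characters left out ...]
), ([189.0, 250.0], 0.87), ([184.0, 202.0], 0.6)]
top lid_knob [([183.0, 200.0], 0.81), ([192.0, 252.0], 0.66), ([134.0, 220.0], 0.59)]
top rest [([190.0, 184.0], 0.78)]
top paddle [([337.0, 196.0], 0.93)]
top board [([251.0, 215.0], 0.86)]
top yoke [([346.0, 134.0], 0.87)]
top yoke_bar [([356.0, 134.0], 0.86), ([246.0, 132.0], 0.22)]
top cup [([243.0, 182.0], 0.61)]
top tape [([118.0, 271.0], 0.94)]
top bowl [([244.0, 132.0], 0.79)]
top bottle1 [([113.0, 153.0], 0.81), ([396.0, 166.0], 0.75), ([193.0, 185.0], 0.68)]
top bottle2 [([113.0, 153.0], 0.81), ([396.0, 166.0], 0.75), ([193.0, 185.0], 0.68)]
top brush [([354.0, 278.0], 0.87), ([181.0, 197.0], 0.38)]
top tiles [([324.0, 129.0], 0.8)]
```

```bash
python3 - <<'E'
import cv2
a=cv2.imread("pics/a_top.png");cv2.imwrite("pics/a_topc.png",cv2.resize(a[150:450,130:630],None,fx=1.6,fy=1.6,interpolation=cv2.INTER_CUBIC))
a=cv2.imread("pics/a_side.png");cv2.imwrite("pics/a_sidec.png",cv2.resize(a[120:480,170:620],None,fx=1.6,fy=1.6,interpolation=cv2.INTER_CUBIC))
E
```

```text
(no output)
```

View pics/a_topc.png

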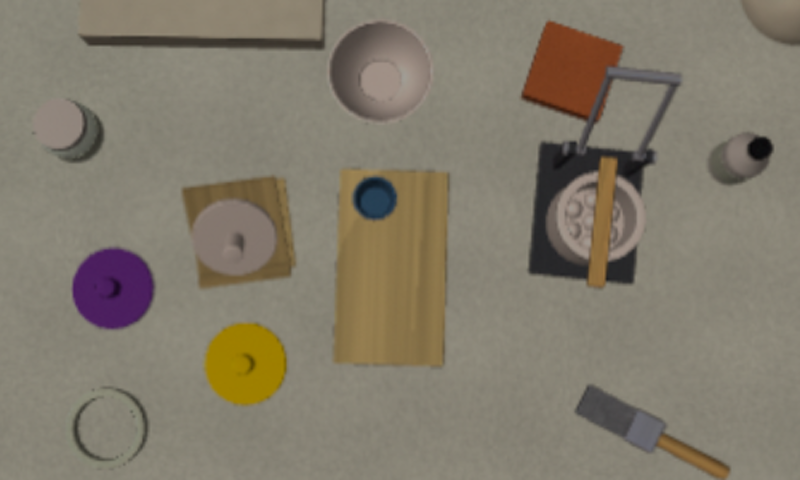

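View pics/a_sidec.png

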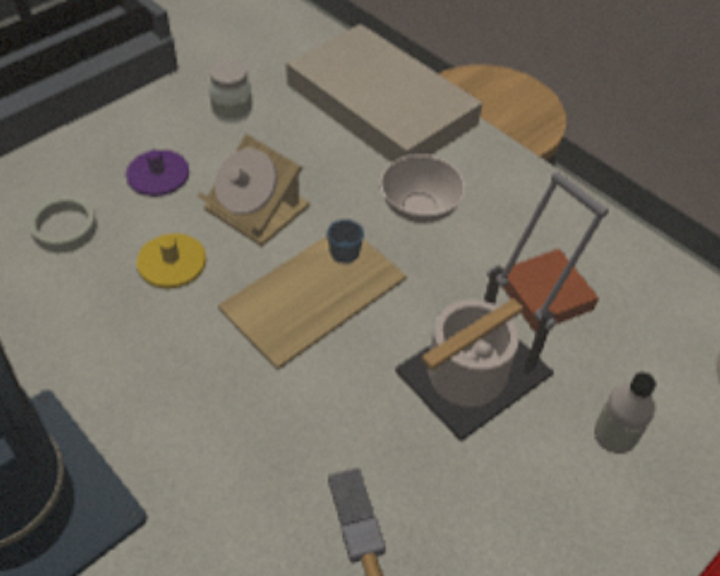

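```bash
python3 - <<'E'
from h import *
d=shots()
import pickle
out={};vis=[]
want={"jar":{"side":(316,226),"top":(327,186)},"lid":{"side":(212,155),"top":(184,200)},"rest":{"side":(224,166),"top":(190,184)},"paddle":{"side":(308,222),"top":(337,196)},"board":{"side":(240,206),"top":(251,215)},"yoke":{"side":(354,184),"top":(346,134)},"cup":{"side":(255,179),"top":(243,182)}}
cols=[(0,0,255),(0,255,0),(255,0,0),(255,255,0),(255,0,255),(0,255,255),(255,255,255)]
for n in d:
    im=cv2.resize(d[n]["image"][:,:,::-1],None,fx=4,fy=4,interpolation=cv2.INTER_CUBIC)
    for (t,w),col in zip(want.items(),cols):
        r=cut_out(t,d[n])
        r=[x for x in r if np.linalg.norm(np.array(x["xy"])-w[n])<25]
        if not r: print("none",n,t);continue
        m=r[0]["region"];out[n,t]=m;print(n,t,r[0]["p"],m.sum())
        cs,_=cv2.findContours(cv2.resize(m.astype(np.uint8),None,fx=4,fy=4,interpolation=cv2.INTER_NEAREST),0,1);cv2.drawContours(im,cs,-1,col,1)
    vis.append(im[85*4:285*4,155*4:400*4] if n=="side" else im[115*4:265*4,160*4:375*4])
pickle.dump((out,d),open("m.pkl","wb"))
w=980
v=np.vstack([cv2.resize(x,(740,int(x.shape[0]*740/x.shape[1]))) for x in vis]);
cv2.imwrite("pics/b1.png",cv2.resize(vis[1],(800,558)));cv2.imwrite("pics/b0.png",cv2.resize(vis[0],(735,600)))
E
```

```text
side jar 0.79 2316
side lid 0.7 546
side rest 0.69 759
side paddle 0.64 302
none side board
none side yoke
side cup 0.69 215
top jar 0.75 2557
top lid 0.98 896
top rest 0.73 953
top paddle 0.9 423
top board 0.82 3544
top yoke 0.59 317
top cup 0.66 204
```

View pics/b1.png

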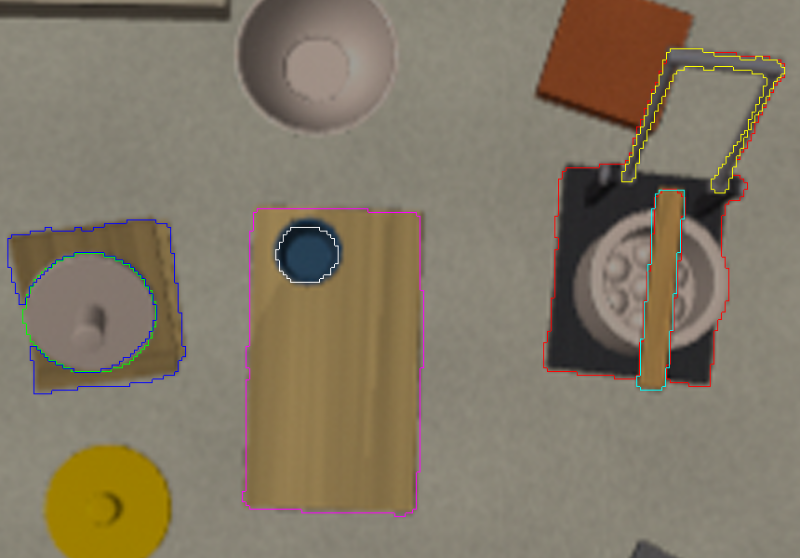

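View pics/b0.png

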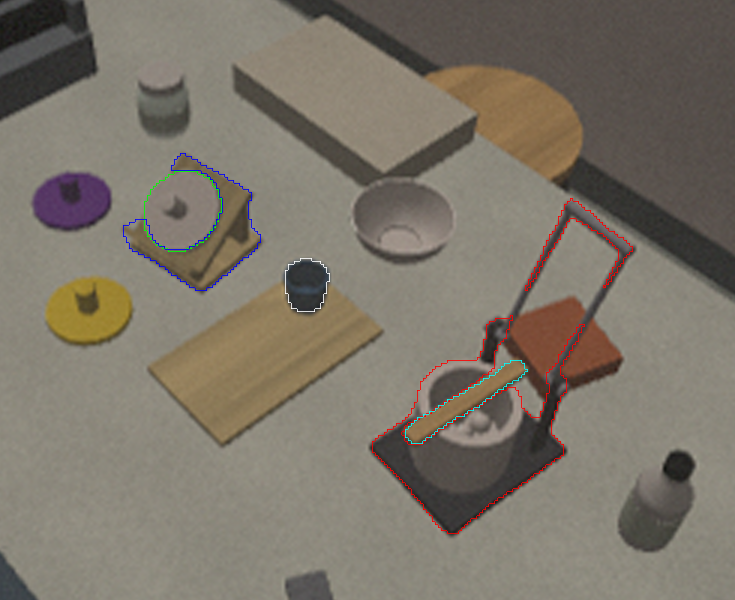

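```bash
cat > fit.py <<'E'
from h import *
import pickle
from scipy.optimize import least_squares, minimize
np.set_printoptions(precision=4,suppress=True)
m,d=pickle.load(open("m.pkl","rb"))
B1=lambda p:(np.array(p)+.5)/(800/860*4)-.5+[160,115]
B0=lambda p:(np.array(p)+.5)/3.0-.5+[155,85]
def Rz(a):return cv2.Rodrigues(np.array([0,0,a]))[0]
def sil(parts,c,S=4):
    im=np.zeros((384*S,512*S),np.uint8)
    for P in parts:
        h=cv2.convexHull(np.float32((proj(P,c)+.5)*S*16-8)).astype(np.int32);cv2.fillConvexPoly(im,h,1,shift=4)
    return im
def iouloss(model,masks,S=4):
    M={n:cv2.resize(k.astype(np.uint8),None,fx=S,fy=S,interpolation=cv2.INTER_NEAREST) for n,k in masks.items()}
    def f(v):
        L=0
        for n in M:
            s=sil(model(v),d[n],S);L+=1-(s&M[n]).sum()/(s|M[n]).sum()
        return L
    return f
th=np.linspace(0,2*np.pi,48,endpoint=False)
def cyl(r,z0,z1):
    return np.vstack([np.c_[r*np.cos(th),r*np.sin(th),0*th+z] for z in (z0,z1)])
def box(x,y,z0,z1): return np.array([[i*x/2,j*y/2,k] for i in(-1,1) for j in(-1,1) for k in(z0,z1)])
E
cat > fit1.py <<'E'
from fit import *
def nm(f,x0,st):
    x0=np.array(x0);sim=np.vstack([x0]+[x0+np.eye(len(x0))[i]*st[i] for i in range(len(x0))])
    r=minimize(f,x0,method="Nelder-Mead",options=dict(initial_simplex=sim,maxiter=250,xatol=1e-4,fatol=1e-4));return r.x,r.fun
T,S_=d["top"],d["side"]
# jar
obs=[(B1,T,(659,281),"rim"),(B0,S_,(470,403),"rim"),(B1,T,(668,58),"bl"),(B1,T,(785,70),"br"),(B0,S_,(571,207),"bl"),(B0,S_,(632,249),"br"),
 (B1,T,(567,165),"pbl"),(B1,T,(545,369),"pfl"),(B1,T,(710,385),"pfr"),(B0,S_,(371,447),"pfl"),(B0,S_,(452,533),"pfr"),(B0,S_,(566,452),"pbr")]
def jm(v):
    x,y,a,q,px=v;R=Rz(a);o=np.array([x,y,0])
    b=lambda s:np.array([.072-.16*np.cos(q),s*.038,.122+.16*np.sin(q)])
    P={"rim":[0,0,.107],"bl":b(1),"br":b(-1),"pbl":[px+.0825,.065,.012],"pfl":[px-.0825,.065,.012],"pfr":[px-.0825,-.065,.012],"pbr":[px+.0825,-.065,.012]}
    return {k:o+R@np.array(p) for k,p in P.items()}
def jr(v):
    P=jm(v);return np.concatenate([proj(P[k],c)[0]-B(p) for B,c,p,k in obs])
r=least_squares(jr,[.5,-.2,-.09,1.85,.01],loss="soft_l1");print("jar x,y,yaw,q,px",r.x,"yawdeg",np.degrees(r.x[2]));print(r.fun.reshape(-1,2).tolist() if 0 else np.round(jr(r.x).reshape(-1,2),1).tolist())
print("rim tri",tri([B1((659,281)),B0((470,403))],[T,S_]))
# paddle
c0=atz([[337,196]],T,.113)[0]
f=iouloss(lambda v:[box(.15,.02,0,.012)@Rz(v[3]).T+v[:3]],{n:m[n,"paddle"] for n in d})
print("paddle",*nm(f,[c0[0],c0[1],.107,-.1],[.01,.01,.01,.1]))
f=iouloss(lambda v:[box(.24,.135,0,.01)@Rz(v[2]).T+np.r_[v[:2],0]],{"top":m["top","board"]})
c0=atz([[251,215]],T,.01)[0]
print("board",*nm(f,[c0[0],c0[1],-.02],[.01,.01,.05]))
def cup(v): return [cyl(.027,0,.045)+np.r_[v[:2],.01]]
c0=atz([[243,182]],T,.03)[0]
print("cup",*nm(iouloss(cup,{n:m[n,"cup"] for n in d}),c0[:2],[.01,.01]))
# lid
c0=tri([[184,199],[213,156]],[T,S_])[0];print("c0",c0)
def lid(v):
    R=Rz(v[3])@cv2.Rodrigues(np.array([0,-v[4],0]))[0]
    return [p@R.T+v[:3] for p in (cyl(.05,.008,.018),cyl(.012,.018,.054))]
f=iouloss(lid,{n:m[n,"lid"] for n in d})
kt=[(T,B1((89,333))),(S_,B0((174,207)))]
print("knobpick",tri([k[1] for k in kt],[k[0] for k in kt]))
a35=np.radians(35)
v,fun=nm(lambda w:f(np.r_[w[:3],w[3],a35]),[c0[0],c0[1],c0[2],.117],[.01,.01,.01,.15]);print("lid",v,fun)
v2,fun2=nm(lambda w:f(np.r_[w[:3],.117,a35]),[c0[0],c0[1],c0[2]],[.01,.01,.01]);print("lid yawfixed",v2,fun2)
v3,fun3=nm(f,[c0[0],c0[1],c0[2],.117,.6],[.01,.01,.01,.15,.1]);print("lid free",v3,fun3)
for y in (v[3],.117):
    n=np.array([-np.sin(a35)*np.cos(y),-np.sin(a35)*np.sin(y),np.cos(a35)])
    for vv in (v,v2): print("knob top, grip",vv[:3]+.054*n,vv[:3]+.041*n)
E
python3 fit1.py
```

```text
jar x,y,yaw,q,px [ 0.5319 -0.2298 -0.0879  1.9282  0.0154] yawdeg -5.0382922872543485
[[0.8, 0.2], [-0.3, -0.7], [0.8, -0.6], [0.1, -0.3], [-1.2, -1.1], [-0.6, 1.0], [0.5, -0.1], [1.3, 0.1], [0.6, 0.4], [-1.2, -1.3], [-0.4, -0.1], [0.2, -1.2]]
rim tri (array([ 0.5336, -0.2292,  0.101 ]), [np.float64(0.30932852288356927), np.float64(0.29208688747375355)])
paddle [ 0.5261 -0.2282  0.1037 -0.0989] 0.3092895716902303
board [0.4756 0.0125 0.0005] 0.08985881430158837
cup [0.5574 0.0334] 0.5716416055672922
c0 [0.5012 0.1997 0.0629]
knobpick (array([0.4898, 0.1941, 0.0854]), [np.float64(1.142181158198092), np.float64(0.9084116763136807)])
lid [0.5113 0.1986 0.0599 0.16  ] 0.1298657739605359
lid yawfixed [0.5112 0.1985 0.0579] 0.11667749824840701
lid free [0.5119 0.1981 0.0587 0.0554 0.6616] 0.10457476266415289
knob top, grip [0.4807 0.1937 0.1041] [0.4881 0.1949 0.0935]
knob top, grip [0.4806 0.1936 0.1021] [0.488  0.1948 0.0915]
knob top, grip [0.4805 0.195  0.1041] [0.488  0.1959 0.0935]
knob top, grip [0.4804 0.1949 0.1021] [0.4879 0.1958 0.0915]
```

```bash
cat > mv.py <<'E'
from h import *
from scipy.spatial.transform import Rotation as Ro
np.set_printoptions(precision=4,suppress=True)
def tool(yaw,tilt=0):
    """jaws along world y turned by yaw (deg); tool x down, tilted so that it points ahead by tilt deg"""
    t=np.radians(tilt);x=np.array([np.sin(t),0,-np.cos(t)]);z=np.array([0,1.,0]);y=np.cross(z,x)
    return Ro.from_euler("z",yaw,degrees=True).as_matrix()@np.c_[x,y,z]
def plan(wps,start=None):
    if start is None:
        s=sense();p,R=s["ee_pos"],s["orientation"];print("t",s["time"],"at",p,"q",s["q"],"F",s["wrist_force"],"w",round(s["gripper_width"],4))
    else: p,R=start
    for P,Q in wps:
        t=R.T@(np.array(P)-p);r=Ro.from_matrix(R.T@Q).as_rotvec(degrees=True)
        print("d",np.round(t,4).tolist(),np.round(r,2).tolist(),"rows",max(np.linalg.norm(t)/.0625,np.linalg.norm(r)/10.7).round(1))
        p,R=np.array(P),Q
E
python3 - <<'E'
from mv import *
s=sense();R0=s["orientation"]
plan([((.36,.48,.256),R0),((.52,.28,.256),R0),((.5,.03,.24),tool(-5.7)),((.466,-.222,.22),tool(-5.7)),((.466,-.222,.134),tool(-5.7))])
E
```

```text
t 2.4 at [0.1812 0.6502 0.2563] q [-79.2285  32.9861   1.4277  82.3417  -0.861   64.6867  -3.2372] F [ 0.5787  0.2425 -0.5339] w 0.0855
d [0.0003, -0.2179, -0.116] [0.0, 0.0, 0.0] rows 3.9
d [0.0, -0.2078, -0.1497] [0.0, 0.0, 0.0] rows 4.1
d [0.016, -0.0479, -0.2462] [-9.87, -0.0, -0.0] rows 4.0
d [0.02, 0.0088, -0.2541] [0.0, 0.0, 0.0] rows 4.1
d [0.086, 0.0, 0.0] [0.0, 0.0, 0.0] rows 1.4
```

Emit:
{"op": "send_rows", "data": {"deltas": [[[0,-0.218,-0.116,0,0,0,1],[0,-0.218,-0.116,0,0,0,1],[0,-0.218,-0.116,0,0,0,1],[0,-0.218,-0.116,0,0,0,1]]]}}

```text
time: 2.9
ee_pos: [0.3615, 0.4784, 0.2565]
orientation: [[0.0, -0.963, 0.269], [0.0, 0.269, 0.963], [-1.0, -0.0, 0.0]]
wrist_force: [0.8, -0.6, -0.2]
gripper_width: 0.0856
```

Emit:
{"op": "send_rows", "data": {"deltas": [[[0,-0.208,-0.15,0,0,0,1],[0,-0.208,-0.15,0,0,0,1],[0,-0.208,-0.15,0,0,0,1],[0,-0.208,-0.15,0,0,0,1],[0,-0.208,-0.15,0,0,0,1]]]}}

```text
time: 3.52
ee_pos: [0.5235, 0.2741, 0.2565]
orientation: [[0.002, -0.961, 0.276], [-0.002, 0.276, 0.961], [-1.0, -0.002, -0.002]]
wrist_force: [0.4, 0.8, 0.1]
gripper_width: 0.0854
```

Emit:
{"op": "send_rows", "data": {"deltas": [[[0.016,-0.048,-0.246,-9.87,0,0,1],[0.016,-0.048,-0.246,-9.87,0,0,1],[0.016,-0.048,-0.246,-9.87,0,0,1],[0.016,-0.048,-0.246,-9.87,0,0,1],[0.016,-0.048,-0.246,-9.87,0,0,1]]]}}

```text
time: 4.15
ee_pos: [0.4996, 0.0249, 0.2404]
orientation: [[-0.0, -0.994, 0.107], [-0.002, 0.107, 0.994], [-1.0, 0.0, -0.002]]
wrist_force: [0.4, 1.6, 0.1]
gripper_width: 0.0855
```

Emit:
{"op": "send_rows", "data": {"deltas": [[[0.02,0.009,-0.254,0,0,0,1],[0.02,0.009,-0.254,0,0,0,1],[0.02,0.009,-0.254,0,0,0,1],[0.02,0.009,-0.254,0,0,0,1],[0.02,0.009,-0.254,0,0,0,1]]]}}

```text
time: 4.78
ee_pos: [0.4652, -0.2259, 0.2202]
orientation: [[-0.0, -0.994, 0.106], [-0.002, 0.106, 0.994], [-1.0, 0.0, -0.002]]
wrist_force: [-0.4, 1.3, -0.2]
gripper_width: 0.0853
```

Emit:
{"op": "send_rows", "data": {"deltas": [[[0.06,0,0.003,0,0,0,1],[0.086,0,0.003,0,0,0,1],[0.086,0,0.003,0,0,0,1],[0.086,0,0.003,0,0,0,1]]]}}

```text
time: 5.28
ee_pos: [0.4676, -0.2183, 0.1354]
orientation: [[0.001, -0.995, 0.098], [-0.0, 0.098, 0.995], [-1.0, -0.001, -0.0]]
wrist_force: [-0.4, 0.5, -0.0]
gripper_width: 0.0855
```

```bash
python3 - <<'E'
from mv import *
plan([])
d={n:read_camera(n) for n in ("side","top")}
a=d["side"]["image"][150:290,230:400,::-1];b=d["top"]["image"][110:240,270:380,::-1]
cv2.imwrite("pics/c.png",np.hstack([cv2.resize(a,(425,350)),cv2.resize(b,(296,350))]))
E
```

```text
t 5.275 at [ 0.4676 -0.2183  0.1354] q [ 15.571   28.4744   6.1838 114.9046  -4.9549  36.7832 109.3564] F [-0.3674  0.5023 -0.0449] w 0.0855
```

View pics/c.png

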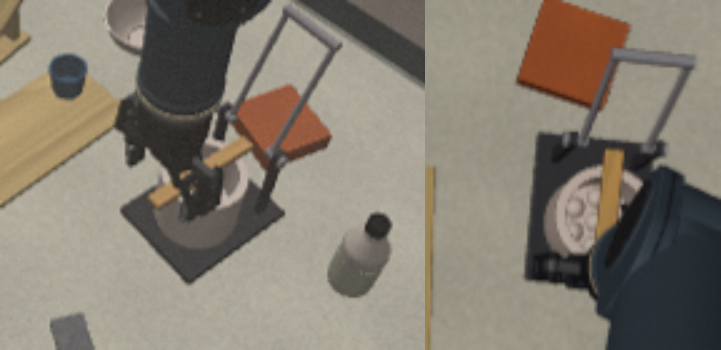

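Emit:
{"op": "send_rows", "data": {"deltas": [[[0,0,0,0,0,0,-1],[0,0,0,0,0,0,-1],[0,0,0,0,0,0,-1],[0,0,0,0,0,0,-1],[0,0,0,0,0,0,-1]]], "newtons": 40}}

```text
time: 6.0
ee_pos: [0.4665, -0.2192, 0.1345]
orientation: [[0.0, -0.995, 0.099], [-0.0, 0.099, 0.995], [-1.0, -0.0, -0.0]]
wrist_force: [-0.0, 0.7, 3.7]
gripper_width: 0.0184
```

Emit:
{"op": "send_rows", "data": {"deltas": [[[-0.01,0,0,0,0,0,-1],[-0.04,0,0,0,0,0,-1],[-0.04,0,0,0,0,0,-1],[-0.04,0,0,0,0,0,-1]]]}}

```text
time: 6.5
ee_pos: [0.4663, -0.219, 0.1743]
orientation: [[0.0, -0.995, 0.099], [0.0, 0.099, 0.995], [-1.0, -0.0, 0.0]]
wrist_force: [0.7, 0.2, -0.8]
gripper_width: 0.0187
```

```bash
python3 - <<'E'
from mv import *
plan([((.455,-.03,.14),tool(0)),((.44,-.025,.08),tool(0)),((.44,-.025,.04),tool(0))])
d={n:read_camera(n) for n in ("side","top")}
a=d["side"]["image"][150:290,230:400,::-1];b=d["top"]["image"][110:240,270:380,::-1]
cv2.imwrite("pics/d.png",np.hstack([cv2.resize(a,(425,350)),cv2.resize(b,(296,350))]))
E
```

```text
t 6.5 at [ 0.4663 -0.219   0.1743] q [ 15.08    25.2575   6.9191 112.6089  -4.3779  42.3776 108.8811] F [ 0.6676  0.1709 -0.802 ] w 0.0187
d [0.0343, 0.03, 0.1869] [-5.7, 0.0, 0.0] rows 3.1
d [0.06, 0.015, 0.005] [0.0, 0.0, 0.0] rows 1.0
d [0.04, 0.0, 0.0] [0.0, 0.0, 0.0] rows 0.6
```

View pics/d.png

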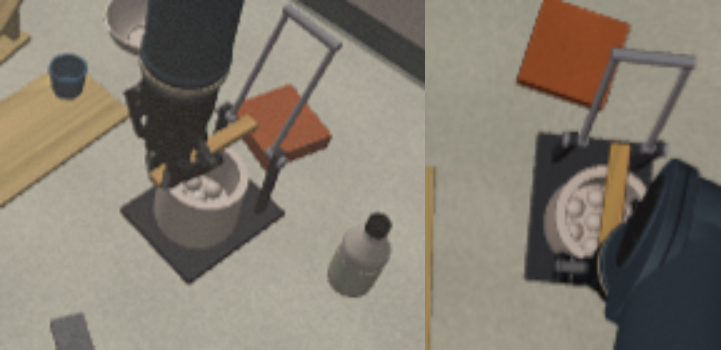

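Emit:
{"op": "send_rows", "data": {"deltas": [[[-0.02,0.035,0,0,0,0,-1],[-0.02,0.035,0,0,0,0,-1],[0.03,0.03,0.1,-5.7,0,0,-1],[0.034,0.03,0.187,-5.7,0,0,-1],[0.034,0.03,0.187,-5.7,0,0,-1]]]}}

```text
time: 7.22
ee_pos: [0.4546, -0.0368, 0.141]
orientation: [[-0.0, -1.0, 0.001], [0.0, 0.001, 1.0], [-1.0, 0.0, 0.0]]
wrist_force: [1.6, 0.1, 0.3]
gripper_width: 0.0187
```

Emit:
{"op": "send_rows", "data": {"deltas": [[[0.04,0.01,0.005,0,0,0,-1],[0.09,0.01,0.005,0,0,0,-1],[0.09,0.01,0.005,0,0,0,-1],[0.09,0.01,0.005,0,0,0,-1]]]}}

```text
time: 7.72
ee_pos: [0.4446, -0.0338, 0.0527]
orientation: [[0.0, -1.0, 0.001], [-0.0, 0.001, 1.0], [-1.0, -0.0, -0.0]]
wrist_force: [0.2, -0.1, 0.0]
gripper_width: 0.0185
```

```bash
python3 - <<'E'
from mv import *
plan([((.445,-.025,.04),tool(0))])
E
```

```text
t 7.725 at [ 0.4446 -0.0338  0.0527] q [ -3.5297  33.0012   2.6771 128.6199  -4.5975  18.4603  93.0415] F [ 0.1709 -0.1357  0.0351] w 0.0185
d [0.0127, -0.0004, 0.0088] [-0.04, -0.0, 0.0] rows 0.2
```

Emit:
{"op": "send_rows", "data": {"deltas": [[[0.008,0,0.006,0,0,0,-1],[0.012,0,0.006,0,0,0,-1],[0.015,0,0.006,0,0,0,-1],[0.015,0,0.006,0,0,0,-1]]]}}

```text
time: 8.22
ee_pos: [0.4446, -0.0277, 0.0375]
orientation: [[0.001, -1.0, 0.0], [-0.0, 0.0, 1.0], [-1.0, -0.001, -0.0]]
wrist_force: [-1.0, 0.4, 7.1]
gripper_width: 0.0187
```

Emit:
{"op": "send_rows", "data": {"deltas": [[[0,0,0,0,0,0,0.3],[0,0,0,0,0,0,0.3],[-0.01,0,0,0,0,0,0.3],[-0.06,0,0,0,0,0,0.3],[-0.1,0,0,0,0,0,0.3]]]}}

```text
time: 8.85
ee_pos: [0.444, -0.0276, 0.1389]
orientation: [[-0.0, -1.0, 0.0], [-0.0, 0.0, 1.0], [-1.0, 0.0, -0.0]]
wrist_force: [0.8, 0.7, 0.1]
gripper_width: 0.0556
```

```bash
python3 - <<'E'
from mv import *
plan([((.42,.12,.2),tool(5)),((.42,.186,.2),tool(6.7,35))])
d=shots("e")
for n in d:
    r=cut_out("paddle",d[n])
    for x in r[:2]: print(n,x["xy"],x["p"],atz([x["xy"]],d[n],.016)[0],x["region"].sum())
E
```

```text
t 8.85 at [ 0.444  -0.0276  0.1389] q [ -6.1319  23.5432   5.0071 124.4102  -3.7516  32.1859  91.6234] F [0.8039 0.6965 0.0656] w 0.0556
d [-0.0611, 0.024, 0.1476] [-5.01, -0.0, -0.0] rows 2.6
d [0.0, -0.0058, 0.0657] [-1.65, -0.52, -35.0] rows 3.3
side [259.3, 203.3] 0.5 [ 0.5045 -0.039   0.016 ] 272
side [216.1, 168.7] 0.37 [0.4937 0.1817 0.016 ] 405
top [396.9, 165.7] 0.74 [ 0.6194 -0.427   0.016 ] 422
```

Emit:
{"op": "send_rows", "data": {"deltas": [[[-0.06,0.02,0.06,-2,0,0,1],[-0.061,0.02,0.12,-4,0,0,1],[-0.061,0.024,0.18,-5,0,0,1],[-0.061,0.024,0.215,-6.7,0,0,1],[-0.061,0.024,0.215,-6.7,0,0,1]]]}}

```text
time: 9.68
ee_pos: [0.4192, 0.1914, 0.1969]
orientation: [[-0.002, -0.992, -0.124], [0.001, -0.124, 0.992], [-1.0, 0.002, 0.001]]
wrist_force: [0.3, -0.7, 0.7]
gripper_width: 0.0851
```

Emit:
{"op": "send_rows", "data": {"deltas": [[[0,0,0,0,0,-10,1],[0,0,0,0,0,-20,1],[0,0,0,0,0,-30,1],[0,0,0,0,0,-35,1],[0,0,0,0,0,-35,1]]]}}

```text
time: 10.3
ee_pos: [0.412, 0.1637, 0.1851]
orientation: [[0.409, -0.908, -0.091], [-0.041, -0.118, 0.992], [-0.911, -0.402, -0.086]]
wrist_force: [-0.0, -1.4, 0.8]
gripper_width: 0.0858
```

```bash
python3 - <<'E'
from mv import *
T=tool(6.7,35);g=np.array([.488,.1955,.0925]);n=-T[:,0]
plan([(g+.086*n,T),(g+.006*n,T)])
print(sense()["orientation"],T)
E
```

```text
t 10.3 at [0.412  0.1637 0.1851] q [-33.3604  13.8579  -9.6006 138.0459  61.6854  23.0065  -2.7239] F [-0.0229 -1.4127  0.7924] w 0.0858
d [0.0302, -0.0187, 0.0253] [1.14, -5.02, -11.23] rows 1.2
d [0.08, -0.0, 0.0] [0.0, 0.0, 0.0] rows 1.3
[[ 0.4094 -0.9078 -0.0909]
 [-0.0413 -0.118   0.9922]
 [-0.9114 -0.4024 -0.0858]] [[ 0.5697 -0.8136 -0.1167]
 [ 0.0669 -0.0956  0.9932]
 [-0.8192 -0.5736  0.    ]]
```

Emit:
{"op": "send_rows", "data": {"deltas": [[[0.03,-0.019,0.025,1.1,-5,-11.2,1],[0.03,-0.019,0.025,1.1,-5,-11.2,1],[0.03,-0.019,0.025,1.1,-5,-11.2,1],[0.03,-0.019,0.025,1.1,-5,-11.2,1]]]}}

```text
time: 10.8
ee_pos: [0.4294, 0.1812, 0.139]
orientation: [[0.481, -0.865, -0.142], [-0.051, -0.189, 0.981], [-0.875, -0.465, -0.135]]
wrist_force: [-0.8, -0.5, -0.0]
gripper_width: 0.0856
```

```bash
python3 - <<'E'
from mv import *
T=tool(6.7,35);g=np.array([.488,.1955,.0925]);n=-T[:,0]
plan([(g+.086*n,T),(g+.006*n,T)])
print(sense()["orientation"])
E
```

```text
t 10.8 at [0.4294 0.1812 0.139 ] q [ -3.0248  30.8644 -59.6433 140.5609  87.3118  51.3247 -31.8412] F [-0.7509 -0.4662 -0.0083] w 0.0856
d [-0.0168, -0.021, 0.0038] [5.34, -5.81, -6.9] rows 1.0
d [0.08, -0.0, 0.0] [0.0, 0.0, 0.0] rows 1.3
[[ 0.4814 -0.865  -0.1416]
 [-0.0506 -0.1888  0.9807]
 [-0.875  -0.4649 -0.1347]]
```

```bash
python3 - <<'E'
from mv import *
T=tool(6.7,35);g=np.array([.488,.1955,.0925]);n=-T[:,0]
plan([((.46,.19,.2),tool(6.7,25)),((.52,.195,.22),tool(6.7,0)),((.52,.195,.2),T),(g+.046*n,T),(g+.006*n,T)])
E
```

```text
t 10.8 at [0.4294 0.1812 0.139 ] q [ -3.0248  30.8644 -59.6433 140.5609  87.3118  51.3247 -31.8412] F [-0.7509 -0.4662 -0.0083] w 0.0856
d [-0.0391, -0.0565, -0.0039] [4.81, -6.25, 3.08] rows 1.1
d [0.0073, -0.063, -0.002] [0.0, 0.0, 25.0] rows 2.3
d [0.02, 0.0, 0.0] [0.0, -0.0, -35.0] rows 3.3
d [0.0239, 0.0876, 0.0042] [0.0, 0.0, 0.0] rows 1.5
d [0.04, -0.0, 0.0] [0.0, 0.0, 0.0] rows 0.6
```

Emit:
{"op": "send_rows", "data": {"deltas": [[[-0.039,-0.056,-0.004,4.8,-6.2,3.1,1],[-0.039,-0.056,-0.004,4.8,-6.2,3.1,1],[-0.039,-0.056,-0.004,4.8,-6.2,3.1,1]]]}}

```text
time: 11.18
ee_pos: [0.4614, 0.1888, 0.2011]
orientation: [[0.422, -0.9, -0.111], [0.048, -0.101, 0.994], [-0.906, -0.424, 0.001]]
wrist_force: [-0.5, -0.1, -0.4]
gripper_width: 0.0857
```

Emit:
{"op": "send_rows", "data": {"deltas": [[[0.007,-0.063,-0.002,0,0,10,1],[0.007,-0.063,-0.002,0,0,20,1],[0.007,-0.063,-0.002,0,0,25,1],[0.007,-0.063,-0.002,0,0,25,1]]]}}

```text
time: 11.68
ee_pos: [0.5209, 0.1946, 0.2186]
orientation: [[-0.004, -0.994, -0.113], [-0.001, -0.113, 0.994], [-1.0, 0.004, -0.0]]
wrist_force: [-0.5, 0.2, -0.1]
gripper_width: 0.0855
```

```bash
python3 - <<'E'
from mv import *
T=tool(6.7,35);g=np.array([.488,.1955,.0925]);n=-T[:,0]
plan([((.52,.195,.2),T),(g+.046*n,T),(g+.006*n,T)])
print(sense()["orientation"])
E
```

```text
t 11.675 at [0.5209 0.1946 0.2186] q [ 14.24    37.0263 -64.6774 102.0293  36.6068  65.4319  34.0652] F [-0.5014  0.1598 -0.0596] w 0.0855
d [0.0186, 0.0007, 0.0005] [-0.22, -0.09, -35.25] rows 3.3
d [0.0239, 0.0876, 0.0042] [0.0, 0.0, 0.0] rows 1.5
d [0.04, -0.0, 0.0] [0.0, 0.0, 0.0] rows 0.6
[[-0.0042 -0.9936 -0.1127]
 [-0.0009 -0.1127  0.9936]
 [-1.      0.0043 -0.0004]]
```

Emit:
{"op": "send_rows", "data": {"deltas": [[[0.005,0,0,0,0,-10,1],[0.01,0,0,0,0,-20,1],[0.019,0,0,0,0,-30,1],[0.019,0.001,0,0,0,-35.2,1],[0.019,0.001,0,0,0,-35.2,1]]]}}

```text
time: 12.3
ee_pos: [0.5152, 0.1955, 0.2009]
orientation: [[0.573, -0.811, -0.122], [0.069, -0.1, 0.993], [-0.817, -0.577, -0.001]]
wrist_force: [0.1, -0.7, 0.2]
gripper_width: 0.0855
```

```bash
python3 - <<'E'
from mv import *
T=tool(6.7,35);g=np.array([.488,.1955,.0925]);n=-T[:,0]
plan([(g+.046*n,T),(g+.006*n,T)])
print(sense()["orientation"])
E
```

```text
t 12.3 at [0.5152 0.1955 0.2009] q [  1.982   23.6901 -50.2495 133.4928  94.3034  36.771  -27.9254] F [ 0.1211 -0.6747  0.2069] w 0.0855
d [0.027, 0.0844, 0.0036] [0.27, 0.1, 0.25] rows 1.4
d [0.04, -0.0, 0.0] [0.0, 0.0, 0.0] rows 0.6
[[ 0.573  -0.8105 -0.1215]
 [ 0.0691 -0.1     0.9926]
 [-0.8167 -0.5771 -0.0013]]
```

```bash
python3 - <<'E'
from mv import *
T=tool(6.7,20);g=np.array([.4862,.1956,.095]);n=-T[:,0]
plan([(g+.066*n,T),(g+.006*n,T)])
E
```

```text
t 12.3 at [0.5152 0.1955 0.2009] q [  1.982   23.6901 -50.2495 133.4928  94.3034  36.771  -27.9254] F [ 0.1211 -0.6747  0.2069] w 0.0855
d [0.0062, 0.0672, 0.0038] [0.28, 0.06, 15.25] rows 1.4
d [0.06, 0.0, -0.0] [0.0, 0.0, 0.0] rows 1.0
```

Emit:
{"op": "send_rows", "data": {"deltas": [[[0.003,0.02,0,0,0,8,1],[0.006,0.05,0.002,0.2,0,15.2,1],[0.006,0.067,0.004,0.3,0,15.2,1],[0.006,0.067,0.004,0.3,0,15.2,1]]]}}

```text
time: 12.8
ee_pos: [0.4647, 0.1929, 0.1573]
orientation: [[0.339, -0.934, -0.115], [0.039, -0.108, 0.993], [-0.94, -0.341, 0.0]]
wrist_force: [0.0, -0.4, 0.1]
gripper_width: 0.0854
```

```bash
python3 - <<'E'
from mv import *
T=tool(6.7,20);g=np.array([.4862,.1956,.095]);n=-T[:,0]
plan([(g+.006*n,T)])
print(sense()["orientation"])
d={n:read_camera(n) for n in ("side","top")}
a=d["side"]["image"][100:240,150:320,::-1];b=d["top"]["image"][150:250,150:270,::-1]
cv2.imwrite("pics/f.png",np.hstack([cv2.resize(a,(425,350)),cv2.resize(b,(420,350))]))
E
```

```text
t 12.8 at [0.4647 0.1929 0.1573] q [  1.5663  25.6868 -48.6183 129.9958  67.1871  32.981   -3.1804] F [ 0.0272 -0.393   0.1488] w 0.0854
d [0.06, 0.0009, 0.0002] [-0.1, -0.02, -0.06] rows 1.0
[[ 0.3387 -0.9338 -0.115 ]
 [ 0.0394 -0.108   0.9934]
 [-0.9401 -0.341   0.0002]]
```

View pics/f.png

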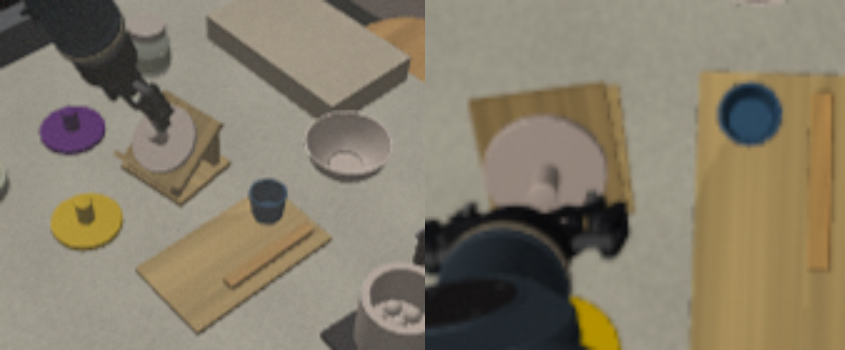

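Emit:
{"op": "send_rows", "data": {"deltas": [[[0.03,0,0,0,0,0,1],[0.05,0.001,0,0,0,0,1],[0.06,0.001,0,0,0,0,1],[0.06,0.001,0,0,0,0,1]]]}}

```text
time: 13.4
ee_pos: [0.4868, 0.1958, 0.1013]
orientation: [[0.34, -0.934, -0.112], [0.04, -0.105, 0.994], [-0.94, -0.342, 0.002]]
wrist_force: [0.6, 0.6, 0.8]
gripper_width: 0.0851
```

```bash
python3 - <<'E'
from mv import *
T=tool(6.7,20);g=np.array([.4862,.1956,.095]);n=-T[:,0]
plan([(g+.006*n,T)])
d={n:read_camera(n) for n in ("side","top")}
a=d["side"]["image"][120:190,180:260,::-1];b=d["top"]["image"][165:240,150:235,::-1]
cv2.imwrite("pics/g.png",np.hstack([cv2.resize(a,(400,350)),cv2.resize(b,(396,350))]))
E
```

```text
t 13.4 at [0.4868 0.1958 0.1013] q [ -2.5654  32.8252 -43.247  130.6715  82.5125  32.1394 -16.7476] F [0.5849 0.6093 0.8463] w 0.0851
d [-0.0003, 0.0027, -0.0002] [-0.27, 0.01, 0.02] rows 0.0
```

View pics/g.png

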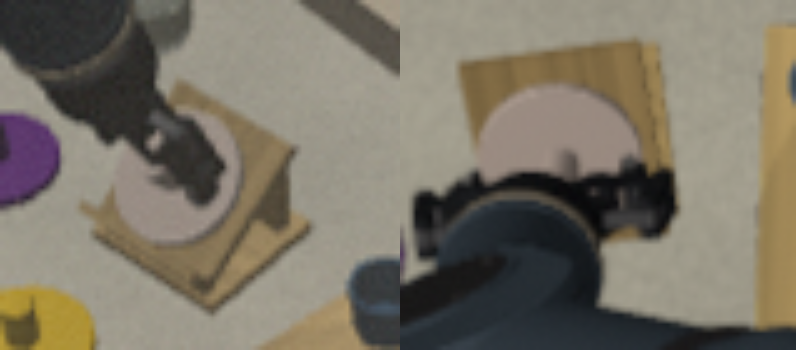

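Emit:
{"op": "send_rows", "data": {"deltas": [[[0,0,0,0,0,0,-0.2],[0,0,0,0,0,0,-0.4],[0,0,0,0,0,0,-1],[0,0,0,0,0,0,-1],[0,0,0,0,0,0,-1]]], "newtons": 70}}

```text
time: 14.12
ee_pos: [0.4869, 0.1957, 0.1021]
orientation: [[0.341, -0.933, -0.112], [0.04, -0.105, 0.994], [-0.939, -0.344, 0.001]]
wrist_force: [-3.1, -2.3, 7.6]
gripper_width: 0.0222
```

Emit:
{"op": "send_rows", "data": {"deltas": [[[0,0,0,0,0,0,-1],[0,0,0,0,0,0,-1]]]}}

```text
time: 14.38
ee_pos: [0.4869, 0.1958, 0.1021]
orientation: [[0.341, -0.933, -0.112], [0.04, -0.105, 0.994], [-0.939, -0.344, 0.001]]
wrist_force: [-3.1, -2.0, 7.8]
gripper_width: 0.0224
```

```bash
python3 - <<'E'
from mv import *
s=sense();p=s["ee_pos"]
R=s["orientation"];n=np.array([-.5697,-.067,.819])
plan([(p+.02*n,R),(p+.05*n+[0,0,.05],R)])
E
```

```text
t 14.375 at [0.4869 0.1958 0.1021] q [ -2.5565  32.7348 -43.28   130.6764  82.4869  32.1773 -16.7456] F [-3.0972 -1.9867  7.838 ] w 0.0224
d [-0.0193, 0.0051, -0.0] [0.0, 0.0, 0.0] rows 0.3
d [-0.0759, -0.0095, 0.0] [0.0, 0.0, 0.0] rows 1.2
```

Emit:
{"op": "send_rows", "data": {"deltas": [[[-0.005,0.001,0,0,0,0,-1],[-0.012,0.003,0,0,0,0,-1],[-0.02,0.005,0,0,0,0,-1],[-0.05,0,0,0,0,0,-1],[-0.095,-0.004,0,0,0,0,-1]]]}}

```text
time: 15.0
ee_pos: [0.4571, 0.1923, 0.1925]
orientation: [[0.338, -0.934, -0.112], [0.04, -0.105, 0.994], [-0.94, -0.341, 0.002]]
wrist_force: [0.7, -0.9, -1.5]
gripper_width: 0.022
```

```bash
python3 - <<'E'
from mv import *
T=tool(6.7,-15)
plan([((.50,.17,.22),tool(6.7,2)),((.54,.13,.24),T),((.535,-.05,.24),tool(0,-15)),((.535,-.225,.24),tool(-5,-15))])
d=shots("h")
for n in d:
    for x in cut_out("lid",d[n])[:4]: print(n,x["xy"],x["p"])
a=d["side"]["image"][60:190,130:280,::-1];b=d["top"]["image"][145:250,130:255,::-1]
cv2.imwrite("pics/h.png",np.hstack([cv2.resize(a,(400,350)),cv2.resize(b,(400,350))]))
E
```

```text
t 15.0 at [0.4571 0.1923 0.1925] q [  3.9148  21.2746 -50.4769 128.2488  56.6335  33.7344   6.9203] F [ 0.7192 -0.859  -1.483 ] w 0.022
d [-0.0122, -0.0471, -0.027] [-0.27, 0.04, 17.91] rows 1.7
d [-0.0188, -0.0357, -0.0444] [0.0, -0.0, 17.0] rows 1.6
d [0.0067, 0.0251, -0.1782] [6.47, -1.73, 0.0] rows 2.9
d [0.0, 0.0, -0.175] [4.83, -1.29, -0.0] rows 2.8
side [207.5, 144.9] 0.85
side [181.9, 189.3] 0.67
side [177.4, 151.8] 0.65
top [198.6, 243.9] 0.77
top [176.8, 202.7] 0.65
top [133.6, 218.9] 0.62
```

View pics/h.png

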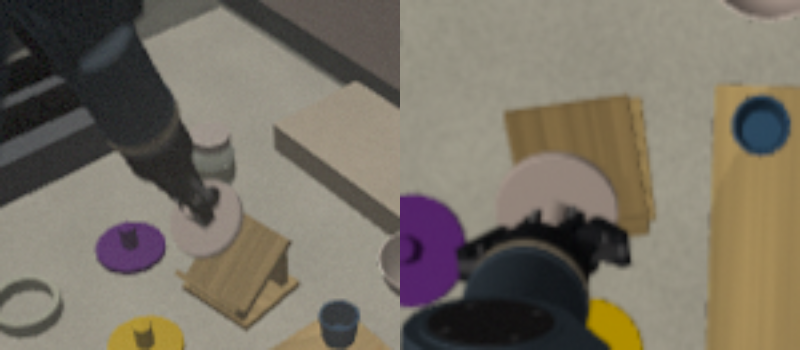

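Emit:
{"op": "send_rows", "data": {"deltas": [[[-0.012,-0.047,-0.027,0,0,9,-1],[-0.012,-0.047,-0.027,-0.3,0,17.9,-1],[-0.012,-0.047,-0.027,-0.3,0,17.9,-1]]]}}

```text
time: 15.58
ee_pos: [0.5037, 0.1687, 0.219]
orientation: [[0.033, -0.993, -0.113], [0.006, -0.113, 0.994], [-0.999, -0.034, 0.003]]
wrist_force: [-0.5, 0.3, -3.3]
gripper_width: 0.0222
```

Emit:
{"op": "send_rows", "data": {"deltas": [[[-0.01,-0.02,-0.022,0,0,9,-1],[-0.019,-0.036,-0.044,0,0,17,-1],[-0.019,-0.036,-0.044,0,0,17,-1],[-0.019,-0.036,-0.044,0,0,17,-1]]]}}

```text
time: 16.08
ee_pos: [0.5409, 0.1306, 0.2383]
orientation: [[-0.256, -0.96, -0.117], [-0.03, -0.113, 0.993], [-0.966, 0.257, 0.0]]
wrist_force: [-0.9, 1.2, -1.8]
gripper_width: 0.022
```

```bash
python3 - <<'E'
from mv import *
plan([((.535,-.05,.24),tool(0,-15)),((.535,-.225,.24),tool(-5,-15))])
d=shots("i")
import pickle;pickle.dump(d,open("i.pkl","wb"))
out={}
for n in d:
    for x in cut_out("lid",d[n])[:4]: print(n,x["xy"],x["p"],x["region"].sum())
E
```

```text
t 16.075 at [0.5409 0.1306 0.2383] q [ 13.7981  39.8382 -54.7553  88.7396  24.2987  80.9591  52.2623] F [-0.8524  1.2404 -1.817 ] w 0.022
d [0.0052, 0.0265, -0.1787] [6.49, -1.73, 0.09] rows 2.9
d [0.0, 0.0, -0.175] [4.83, -1.29, -0.0] rows 2.8
side [231.9, 133.8] 0.93 455
side [182.8, 154.5] 0.73 214
side [181.9, 187.7] 0.73 524
top [187.2, 251.3] 0.84 919
top [135.2, 219.3] 0.71 844
top [202.2, 190.6] 0.55 628
top [355.0, 132.6] 0.23 441
```

Emit:
{"op": "send_rows", "data": {"deltas": [[[0.002,0.01,-0.06,3,-0.8,0,-1],[0.004,0.02,-0.12,6.5,-1.7,0,-1],[0.005,0.026,-0.179,6.5,-1.7,0,-1],[0.005,0.026,-0.179,6.5,-1.7,0,-1]]]}}

```text
time: 16.77
ee_pos: [0.5356, -0.0562, 0.2413]
orientation: [[-0.256, -0.967, 0.008], [-0.001, 0.009, 1.0], [-0.967, 0.256, -0.004]]
wrist_force: [-0.6, 1.4, -2.1]
gripper_width: 0.0224
```

Emit:
{"op": "send_rows", "data": {"deltas": [[[0.0,0,-0.06,2,-0.6,0,-1],[0.01,-0.003,-0.12,4.8,-1.3,0,-1],[0.019,-0.005,-0.178,4.8,-1.3,0,-1],[0.019,-0.005,-0.178,4.8,-1.3,0,-1],[0.019,-0.005,-0.178,4.8,-1.3,0,-1]]]}}

```text
time: 17.4
ee_pos: [0.536, -0.2267, 0.2222]
orientation: [[-0.254, -0.963, 0.085], [0.024, 0.082, 0.996], [-0.967, 0.256, 0.002]]
wrist_force: [-0.3, 1.0, -1.9]
gripper_width: 0.0221
```

```bash
cat > fl.py <<'E'
from fit import *
import fit
from mv import plan,tool,Ro
def go(save):
    s=sense();plan([((.5336,-.2296,.19),tool(-5,-15))])
    dd=shots();fit.d.clear();fit.d.update(dd)
    g=s["ee_pos"]+.006*s["orientation"][:,0];o=g-[0,0,.044]
    vis=[];masks={};
    for n in dd:
        pr=proj(o+[0,0,.015],dd[n])[0]
        r=[x for x in cut_out("lid",dd[n]) if np.linalg.norm(np.array(x["xy"])-pr)<20]
        print(n,"pred",pr,[(np.round(x["xy"],1).tolist(),x["p"],int(x["region"].sum())) for x in r])
        if r: masks[n]=r[0]["region"]
        # subpixel ellipse check picture: predicted disc + jar rim
        im=cv2.resize(dd[n]["image"][:,:,::-1],None,fx=4,fy=4,interpolation=cv2.INTER_CUBIC)
        for c,col in ((o+[0,0,.018],(0,255,0)),(o+[0,0,.008],(0,200,0)),):
            P=np.c_[.05*np.cos(th),.05*np.sin(th),0*th]+c
            cv2.polylines(im,[np.int32((proj(P,dd[n])+.5)*4)],True,col,1)
        for rr in (.052,.041):
            P=np.c_[rr*np.cos(th),rr*np.sin(th),0*th+.107]+[.532,-.2296,0]
            cv2.polylines(im,[np.int32((proj(P,dd[n])+.5)*4)],True,(0,0,255),1)
        if r:
            cs,_=cv2.findContours(cv2.resize(masks[n].astype(np.uint8),None,fx=4,fy=4,interpolation=cv2.INTER_NEAREST),0,1);cv2.drawContours(im,cs,-1,(255,0,0),1)
        u,v=(proj(np.array([.532,-.2296,.13]),dd[n])[0]*4).astype(int)
        vis.append(cv2.resize(im[v-200:v+200,u-160:u+160],(400,500)))
    cv2.imwrite(save,np.hstack(vis));print("o",o)
    import pickle;pickle.dump((masks,dd,o,s["ee_pos"],s["orientation"]),open("fl.pkl","wb"))
E
python3 -c "
from fl import *
go('pics/j.png')"
```

```text
t 17.4 at [ 0.536  -0.2267  0.2222] q [ 44.251   41.2074 -50.4081  86.3667  28.8202  82.4107  74.5448] F [-0.2874  1.0243 -1.8813] w 0.0221
d [0.0317, -0.0061, -0.0031] [0.12, 0.09, 0.19] rows 0.5
side pred [314.9873 200.2894] []
top pred [342.4799 186.0602] []
o [ 0.5345 -0.2266  0.1724]
```

View pics/j.png

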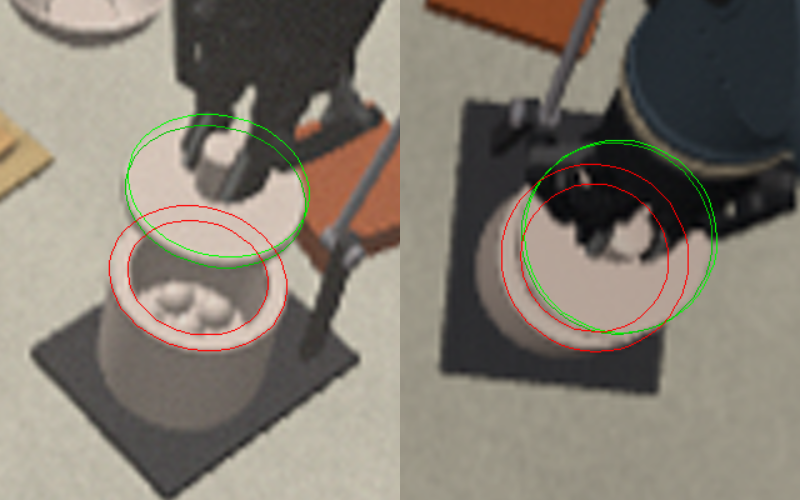

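```bash
python3 - <<'E'
from mv import *
T=tool(-5,-15)
plan([((.5335,-.2296,.165),T),((.5335,-.2296,.155),T),((.5335,-.2296,.149),T)])
s=sense();R=s["orientation"]
plan([((.5335,-.2296,.149),T)])
E
```

```text
t 17.6 at [ 0.5363 -0.2266  0.2225] q [ 44.1916  41.188  -50.3937  86.3435  28.8523  82.4355  74.5777] F [-0.6565  0.9051 -2.0583] w 0.0224
d [0.0562, -0.0122, -0.0033] [0.19, 0.02, 0.21] rows 0.9
d [0.0097, -0.0026, 0.0] [0.0, 0.0, 0.0] rows 0.2
d [0.0058, -0.0016, 0.0] [0.0, 0.0, 0.0] rows 0.1
t 17.6 at [ 0.5363 -0.2266  0.2225] q [ 44.1916  41.188  -50.3937  86.3435  28.8523  82.4355  74.5777] F [-0.6565  0.9051 -2.0583] w 0.0224
d [0.0717, -0.0163, -0.0034] [0.19, 0.02, 0.21] rows 1.2
```

Emit:
{"op": "send_rows", "data": {"deltas": [[[0.02,-0.005,-0.003,0.1,0,0.2,-1],[0.04,-0.008,-0.003,0.2,0,0.2,-1],[0.056,-0.012,-0.003,0.2,0,0.2,-1],[0.056,-0.012,-0.003,0.2,0,0.2,-1],[0.056,-0.012,-0.003,0.2,0,0.2,-1]]]}}

```text
time: 18.23
ee_pos: [0.5333, -0.2308, 0.1649]
orientation: [[-0.258, -0.962, 0.09], [0.024, 0.087, 0.996], [-0.966, 0.259, 0.0]]
wrist_force: [0.5, 0.5, -1.9]
gripper_width: 0.0216
```

Emit:
{"op": "send_rows", "data": {"deltas": [[[0.005,-0.0013,0,0,0,0,-1],[0.01,-0.0026,0,0,0,0,-1],[0.01,-0.0026,0,0,0,0,-1]]]}}

```text
time: 18.6
ee_pos: [0.5338, -0.2309, 0.1559]
orientation: [[-0.256, -0.962, 0.09], [0.023, 0.087, 0.996], [-0.966, 0.257, -0.001]]
wrist_force: [1.8, 0.3, 10.6]
gripper_width: 0.0222
```

```bash
python3 - <<'E'
from mv import *
T=tool(-5,-15)
plan([((.5335,-.2296,.149),T)])
print(sense()["ft_torque"])
E
```

```text
t 18.6 at [ 0.5338 -0.2309  0.1559] q [ 43.9164  44.9525 -48.7408  90.5318  31.932   75.9349  72.0649] F [ 1.7854  0.2828 10.6063] w 0.0222
d [0.0067, -0.0014, 0.0013] [-0.18, 0.02, 0.09] rows 0.1
[-0.0844  0.5488  0.0092]
```

```bash
sed -i 's/(o+\[0,0,.018\],(0,255,0)),(o+\[0,0,.008\],(0,200,0))/(o+[0,0,.018],(0,255,0)),/; s/for rr in (.052,.041)/for rr in (.052,)/; s/500)))/500)))/' fl.py
python3 -c "
from fl import *
go('pics/k.png')
im=cv2.imread('pics/k.png')"
```

```text
Traceback (most recent call last):
  File "fl.py", line 16
    for c,col in ((o+[0,0,.018],(0,255,0)),,):
                                           ^
SyntaxError: invalid syntax
```

```bash
sed -i 's/,,)/,)/' fl.py
python3 -c "
from fl import *
go('pics/k.png')"
```

```text
t 18.6 at [ 0.5338 -0.2309  0.1559] q [ 43.9164  44.9525 -48.7408  90.5318  31.932   75.9349  72.0649] F [ 1.7854  0.2828 10.6063] w 0.0222
d [-0.0329, 0.0091, 0.0013] [-0.18, 0.02, 0.09] rows 0.5
side pred [312.0995 215.6439] [([309.0, 219.6], 0.66, 658)]
top pred [338.9546 189.6788] [([337.0, 196.8], 0.68, 553)]
o [ 0.5322 -0.2308  0.1061]
```

View pics/k.png

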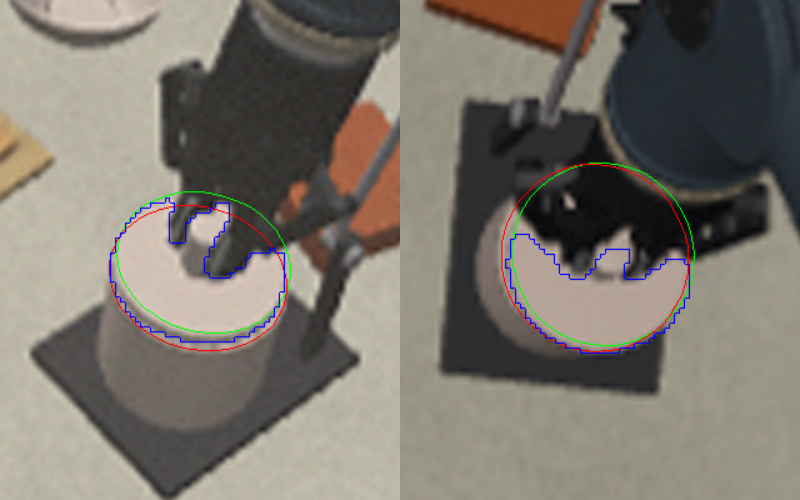

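Emit:
{"op": "send_rows", "data": {"deltas": [[[0.0015,-0.0004,0,0,0,0,-1],[0.003,-0.0008,0,0,0,0,-1],[0.003,-0.0008,0,0,0,0,-1]]]}}

```text
time: 19.18
ee_pos: [0.5338, -0.2308, 0.1514]
orientation: [[-0.256, -0.962, 0.09], [0.024, 0.087, 0.996], [-0.966, 0.257, 0.001]]
wrist_force: [4.6, -0.0, 0.8]
gripper_width: 0.0219
```

```bash
python3 - <<'E'
from mv import *
plan([]);print(sense()["ft_torque"])
E
```

```text
t 19.175 at [ 0.5338 -0.2308  0.1514] q [ 43.8721  45.229  -48.6156  90.7538  32.0966  75.5123  71.9509] F [ 4.5749 -0.0088  0.8469] w 0.0219
[ 0.0927 -1.2139 -0.0669]
```

Emit:
{"op": "send_rows", "data": {"deltas": [[[-0.0005,-0.002,0,0,0,0,-1],[0.001,-0.0025,0,0,0,0,-1],[0.001,-0.0025,0,0,0,0,-1]]]}}

```text
time: 19.55
ee_pos: [0.5345, -0.2314, 0.1493]
orientation: [[-0.26, -0.961, 0.09], [0.024, 0.087, 0.996], [-0.965, 0.261, 0.0]]
wrist_force: [0.6, 0.4, -1.9]
gripper_width: 0.0222
```

```bash
python3 - <<'E'
from mv import *
plan([]);print(sense()["ft_torque"])
E
```

```text
t 19.55 at [ 0.5345 -0.2314  0.1493] q [ 43.7235  45.4965 -48.4764  90.5707  32.1987  75.6244  71.9337] F [ 0.6024  0.3842 -1.9328] w 0.0222
[ 0.0028 -0.3848 -0.0387]
```

Emit:
{"op": "send_rows", "data": {"deltas": [[[0.001,-0.0003,0,0,0,0,-1],[0.002,-0.0005,0,0,0,0,-1],[0.002,-0.0005,0,0,0,0,-1]]]}}

```text
time: 19.92
ee_pos: [0.5346, -0.2311, 0.1489]
orientation: [[-0.259, -0.962, 0.09], [0.023, 0.087, 0.996], [-0.966, 0.26, -0.001]]
wrist_force: [-3.0, 1.1, 11.6]
gripper_width: 0.022
```

Emit:
{"op": "send_rows", "data": {"deltas": [[[0,0,0,0,0,0,0.0],[0,0,0,0,0,0,0.3],[0,0,0,0,0,0,0.5],[0,0,0,0,0,0,0.5],[0,0,0,0,0,0,0.5]]]}}

```text
time: 20.55
ee_pos: [0.5349, -0.2311, 0.1475]
orientation: [[-0.259, -0.962, 0.09], [0.024, 0.087, 0.996], [-0.966, 0.26, 0.0]]
wrist_force: [-0.4, 0.2, -0.2]
gripper_width: 0.0644
```

Emit:
{"op": "send_rows", "data": {"deltas": [[[-0.03,0,0,0,0,0,0.5],[-0.08,0,0,0,0,0,0.5],[-0.1,0.03,0,0,0,0,0.5],[-0.12,0.12,0,0,0,0,0.5],[-0.12,0.12,0,0,0,0,0.5]]]}}

```text
time: 21.18
ee_pos: [0.4488, -0.2232, 0.2961]
orientation: [[-0.258, -0.962, 0.09], [0.022, 0.087, 0.996], [-0.966, 0.259, -0.001]]
wrist_force: [0.2, -0.4, 0.1]
gripper_width: 0.0643
```

```bash
cat > chk.py <<'E'
from fit import *
import fit
from mv import plan,tool
plan([])
dd=shots();fit.d.clear();fit.d.update(dd)
ms={}
for n in dd:
    pr=proj(np.array([.532,-.2296,.115]),dd[n])[0]
    r=[x for x in cut_out("lid",dd[n]) if np.linalg.norm(np.array(x["xy"])-pr)<20]
    print(n,pr,[(np.round(x["xy"],1).tolist(),x["p"],int(x["region"].sum())) for x in r])
    if r: ms[n]=r[0]["region"]
def lid(v):
    R=cv2.Rodrigues(np.array([v[3],v[4],0]))[0]
    return [p@R.T+v[:3] for p in (cyl(.05,.008,.018),cyl(.012,.018,.054))]
f=iouloss(lid,ms)
x0=np.array([.532,-.2296,.099,0,0]);st=[.006,.006,.006,.08,.08]
print("home loss",f(x0))
r=minimize(f,x0,method="Nelder-Mead",options=dict(initial_simplex=np.vstack([x0]+[x0+np.eye(5)[i]*st[i] for i in range(5)]),maxiter=300));print(r.x,r.fun)
vis=[]
for n in dd:
    im=cv2.resize(dd[n]["image"][:,:,::-1],None,fx=4,fy=4,interpolation=cv2.INTER_CUBIC)
    u,v=(proj(np.array([.55,-.2296,.13]),dd[n])[0]*4).astype(int);vis.append(cv2.resize(im[v-260:v+200,u-200:u+200],(400,460)))
cv2.imwrite("pics/chk.png",np.hstack(vis))
E
python3 chk.py
```

```text
t 21.175 at [ 0.4488 -0.2232  0.2961] q [ 52.2637  30.9565 -53.9907  93.13    23.2069  84.2861  78.2744] F [ 0.2218 -0.3666  0.0621] w 0.0643
side [311.4479 216.6476] [([312.8, 221.7], 0.9, 791)]
top [338.0877 189.9835] [([335.9, 188.2], 0.67, 670)]
home loss 0.4636075685910661
[ 0.542  -0.2261  0.0801 -0.0904 -0.0072] 0.41160353875996614
```

```bash
python3 - <<'E'
from mv import *
plan([((.47,-.20,.36),tool(-5,0)),((.47,-.20,.36),tool(-50,0)),((.52,-.2,.37),tool(-95,0)),((.66,-.241,.36),tool(-95,0)),((.66,-.241,.278),tool(-95,0))])
E
```

```text
t 21.375 at [ 0.4507 -0.2239  0.2949] q [ 52.1322  31.1707 -53.9011  92.95    23.3106  84.2616  78.2205] F [ 1.0669 -0.2758 -0.1864] w 0.0639
d [-0.0673, 0.0004, 0.0255] [-0.22, -0.01, -14.99] rows 1.4
d [0.0, 0.0, 0.0] [45.0, 0.0, 0.0] rows 4.2
d [-0.01, -0.0321, 0.0383] [45.0, 0.0, 0.0] rows 4.2
d [0.01, -0.0286, 0.143] [0.0, 0.0, 0.0] rows 2.3
d [0.082, 0.0, 0.0] [0.0, 0.0, 0.0] rows 1.3
```

Emit:
{"op": "send_rows", "data": {"deltas": [[[-0.06,0,0.02,0,0,-10,1],[-0.067,0,0.025,0,0,-15,1],[-0.067,0,0.025,0,0,-15,1]]]}}

```text
time: 21.75
ee_pos: [0.4702, -0.2002, 0.3598]
orientation: [[-0.0, -0.996, 0.09], [-0.001, 0.09, 0.996], [-1.0, -0.0, -0.001]]
wrist_force: [-0.9, -0.1, -0.7]
gripper_width: 0.0854
```

Emit:
{"op": "send_rows", "data": {"deltas": [[[0,0,0,10,0,0,1],[0,0,0,20,0,0,1],[0,0,0,30,0,0,1],[0,0,0,40,0,0,1],[0,0,0,45,0,0,1]]]}}

```text
time: 22.38
ee_pos: [0.4702, -0.2008, 0.3576]
orientation: [[-0.005, -0.637, 0.771], [0.002, 0.771, 0.637], [-1.0, 0.005, -0.003]]
wrist_force: [0.2, 0.1, -0.3]
gripper_width: 0.0854
```

Emit:
{"op": "send_rows", "data": {"deltas": [[[-0.002,-0.01,0.01,10,0,0,1],[-0.005,-0.02,0.02,20,0,0,1],[-0.01,-0.032,0.038,30,0,0,1],[-0.01,-0.032,0.038,40,0,0,1],[-0.01,-0.032,0.038,45,0,0,1]]]}}

```text
time: 23.0
ee_pos: [0.5203, -0.2007, 0.3671]
orientation: [[-0.006, 0.094, 0.996], [0.002, 0.996, -0.094], [-1.0, 0.001, -0.006]]
wrist_force: [-0.1, -0.2, -0.1]
gripper_width: 0.0856
```

```bash
python3 - <<'E'
from mv import *
plan([((.66,-.241,.36),tool(-95,0)),((.66,-.241,.278),tool(-95,0))])
print(sense()["orientation"])
E
```

```text
t 23.0 at [ 0.5203 -0.2007  0.3671] q [ 41.1494  21.0962 -36.5118  88.6653  12.7569  74.8356  -2.3364] F [-0.0933 -0.1741 -0.0538] w 0.0856
d [0.0062, -0.0271, 0.143] [-0.39, -0.35, -0.07] rows 2.3
d [0.082, 0.0, 0.0] [0.0, 0.0, 0.0] rows 1.3
[[-0.006   0.0939  0.9956]
 [ 0.0017  0.9956 -0.0939]
 [-1.      0.0012 -0.0062]]
```

Emit:
{"op": "send_rows", "data": {"deltas": [[[0,-0.012,0.06,0,0,0,1],[0.003,-0.024,0.12,0,-0.3,0,1],[0.006,-0.027,0.143,-0.4,-0.3,0,1],[0.006,-0.027,0.143,-0.4,-0.3,0,1],[0.006,-0.027,0.143,-0.4,-0.3,0,1]]]}}

```text
time: 23.62
ee_pos: [0.6595, -0.24, 0.3614]
orientation: [[0.001, 0.083, 0.997], [0.0, 0.997, -0.083], [-1.0, 0.0, 0.001]]
wrist_force: [-0.3, 0.2, -0.2]
gripper_width: 0.0852
```

```bash
python3 chk.py; python3 - <<'E'
from mv import *
plan([((.66,-.241,.278),tool(-95,0))])
d={n:read_camera(n) for n in ("side","top")}
for n in d:
    print(n,proj(np.array([.6595,-.2408,.272]),d[n]),[(np.round(x["xy"],1).tolist(),x["p"]) for x in recognise("yoke_bar",d[n])])
E
```

```text
t 23.625 at [ 0.6595 -0.24    0.3614] q [ 33.2666  34.8555 -34.314   66.4246  18.8782  83.9536  -2.7915] F [-0.3364  0.2161 -0.207 ] w 0.0852
side [311.4479 216.6476] [([312.5, 219.4], 0.93, 835)]
top [338.0877 189.9835] [([337.2, 192.1], 0.64, 1028)]
home loss 0.13740294762796046
[ 0.5303 -0.2296  0.0981  0.062   0.009 ] 0.09882411918935419
t 23.825 at [ 0.6592 -0.2404  0.3637] q [ 33.3539  34.6715 -34.3553  66.4333  18.8677  83.911   -2.7732] F [-0.6076  0.3498  0.7297] w 0.0852
d [0.0857, -0.0005, 0.0005] [0.21, 0.26, 0.03] rows 1.4
side [[354.0364 160.3911]] [([337.0, 170.9], 0.88)]
top [[355.2564 131.3169]] [([351.1, 131.4], 0.58)]
```

View pics/chk.png

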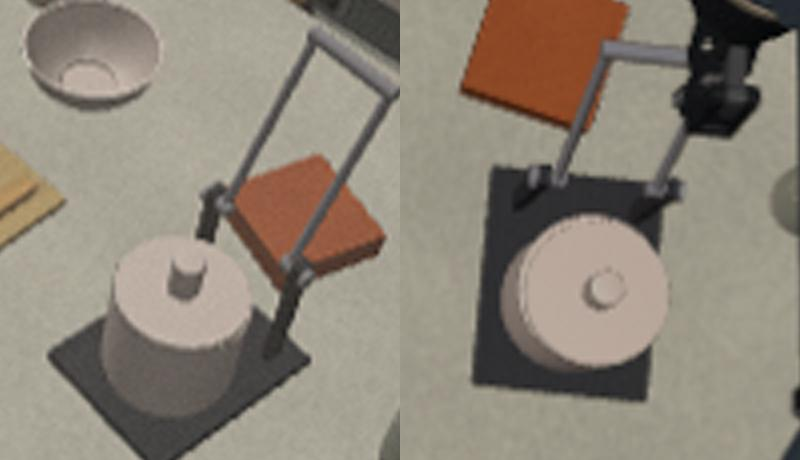

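Emit:
{"op": "send_rows", "data": {"deltas": [[[0.04,0,0,0,0,0,1],[0.085,0,0,0,0,0,1],[0.085,0,0,0,0,0,1],[0.085,0,0,0,0,0,1]]]}}

```text
time: 24.52
ee_pos: [0.6608, -0.2404, 0.2802]
orientation: [[0.007, 0.083, 0.996], [-0.0, 0.997, -0.083], [-1.0, 0.0, 0.007]]
wrist_force: [-0.3, 0.2, 2.0]
gripper_width: 0.085
```

Emit:
{"op": "send_rows", "data": {"deltas": [[[0,0,0,0,0,0,0],[0,0,0,0,0,0,-1],[0,0,0,0,0,0,-1],[0,0,0,0,0,0,-1],[0,0,0,0,0,0,-1]]], "newtons": 25}}

```text
time: 25.15
ee_pos: [0.6602, -0.2403, 0.2784]
orientation: [[0.005, 0.083, 0.997], [-0.0, 0.997, -0.083], [-1.0, 0.0, 0.005]]
wrist_force: [-0.3, -0.1, 1.8]
gripper_width: 0.0108
```

Emit:
{"op": "send_rows", "data": {"deltas": [[[-0.0085,0,-0.0344,0,0,0,-1],[-0.0095,0,-0.0707,0,0,0,-1],[-0.0022,0,-0.1063,0,0,0,-1],[0.0128,0,-0.1394,0,0,0,-1],[0.0128,0,-0.1394,0,0,0,-1]]]}}

```text
time: 25.78
ee_pos: [0.5191, -0.228, 0.2641]
orientation: [[0.001, 0.083, 0.997], [0.001, 0.997, -0.083], [-1.0, 0.001, 0.001]]
wrist_force: [-3.0, 3.9, 2.0]
gripper_width: 0.0108
```

```bash
cat > arc.py <<'E'
from mv import *
s=sense();p,R=s["ee_pos"],s["orientation"]
yaw=np.radians(-5);jx=np.array([np.cos(yaw),np.sin(yaw),0])
h=np.array([.532,-.2296,.122])+.072*jx
g=p+.006*R[:,0]-h
X,Z=g@jx,g[2];print("F",s["wrist_force"],"w",s["gripper_width"],"lat",g@np.array([-jx[1],jx[0],0]),"r",np.hypot(X,Z),"q",np.arctan2(Z,-X),np.degrees(np.arctan2(Z,-X)))
for q in (46,33,20,10,4,0,-1):
    a=np.radians(q);t=(-.1605*np.cos(a)-X)*jx+[0,0,.1605*np.sin(a)-Z];print(q,R.T@t)
E
python3 arc.py
```

```text
F [-3.0388  3.9453  1.9535] w 0.010846585410583929 lat 0.0004464453523098054 r 0.1604661592215565 q 1.012546222941175 58.014625136441865
46 [ 0.0206  0.0001 -0.0265]
33 [ 0.0486  0.0001 -0.0497]
20 [ 0.0811  0.0002 -0.0659]
10 [ 0.1082  0.0002 -0.0732]
4 [ 0.1248  0.0002 -0.0752]
0 [ 0.136   0.0002 -0.0756]
-1 [ 0.1388  0.0002 -0.0756]
```

Emit:
{"op": "send_rows", "data": {"deltas": [[[0.0206,0,-0.0265,0,0,0,-1],[0.0486,0,-0.0497,0,0,0,-1],[0.0811,0,-0.0659,0,0,0,-1],[0.1082,0,-0.0732,0,0,0,-1],[0.1082,0,-0.0732,0,0,0,-1]]]}}

```text
time: 26.4
ee_pos: [0.4487, -0.2221, 0.1552]
orientation: [[0.001, 0.083, 0.997], [0.001, 0.997, -0.083], [-1.0, 0.001, 0.001]]
wrist_force: [-5.8, 4.4, -0.3]
gripper_width: 0.0109
```

```bash
python3 arc.py
```

```text
F [-5.7577  4.3546 -0.3148] w 0.010868559453013084 lat 0.0001794508127396274 r 0.15803264217904545 q 0.1728607743051924 9.90419281105099
46 [-0.0882 -0.0001  0.0443]
33 [-0.0602 -0.      0.0211]
20 [-0.0277  0.      0.0049]
10 [-0.0007  0.     -0.0024]
4 [ 0.016  -0.     -0.0044]
0 [ 0.0272 -0.     -0.0048]
-1 [ 0.03   -0.     -0.0048]
```

Emit:
{"op": "send_rows", "data": {"deltas": [[[0.01,0,-0.0045,0,0,0,-1],[0.02,0,-0.006,0,0,0,-1],[0.026,0,-0.006,0,0,0,-1],[0.026,0,-0.006,0,0,0,-1]]]}}

```text
time: 26.9
ee_pos: [0.4461, -0.222, 0.1311]
orientation: [[0.009, 0.082, 0.997], [-0.001, 0.997, -0.082], [-1.0, 0.0, 0.009]]
wrist_force: [4.7, 4.5, -0.8]
gripper_width: 0.0108
```

```bash
python3 arc.py
```

```text
F [ 4.7277  4.4574 -0.7551] w 0.010781873912266093 lat 5.1726071710641954e-05 r 0.15819924007407626 q 0.019473834722160556 1.1157685405151179
46 [-0.1119 -0.0002  0.0477]
33 [-0.0841 -0.0001  0.0243]
20 [-0.0517 -0.      0.0078]
10 [-0.0248  0.      0.0003]
4 [-0.0081  0.     -0.0019]
0 [ 0.0031  0.     -0.0024]
-1 [ 0.0059  0.     -0.0024]
```

Emit:
{"op": "send_rows", "data": {"deltas": [[[0.003,0,0,0,0,0,-1],[0.005,0,0,0,0,0,-1],[0.005,0,0,0,0,0,-1]]]}}

```text
time: 27.28
ee_pos: [0.446, -0.2221, 0.1271]
orientation: [[0.009, 0.083, 0.997], [-0.002, 0.997, -0.082], [-1.0, -0.001, 0.009]]
wrist_force: [0.7, 4.2, 12.1]
gripper_width: 0.0109
```

```bash
python3 arc.py
```

```text
F [ 0.7167  4.1933 12.1294] w 0.010853166856093461 lat -7.417570027877593e-05 r 0.1582221120659867 q -0.00538326391652135 -0.3084383024217393
46 [-0.1159 -0.0003  0.0478]
33 [-0.088  -0.0002  0.0244]
20 [-0.0557 -0.0001  0.0079]
10 [-0.0287 -0.      0.0004]
4 [-0.0121 -0.     -0.0018]
0 [-0.0009  0.     -0.0023]
-1 [ 0.0019  0.     -0.0023]
```

Emit:
{"op": "send_rows", "data": {"deltas": [[[0.002,0,0,0,0,0,-1],[0.002,0,0,0,0,0,-0.55],[0.0,0,0,0,0,0,-0.55],[0.0,0,0,0,0,0,-0.55]]]}}

```text
time: 27.78
ee_pos: [0.4434, -0.2225, 0.1255]
orientation: [[0.005, 0.084, 0.996], [-0.001, 0.997, -0.084], [-1.0, -0.0, 0.005]]
wrist_force: [0.4, -0.3, -0.6]
gripper_width: 0.0193
```

Emit:
{"op": "send_rows", "data": {"deltas": [[[-0.02,0,0,0,0,0,-0.55],[-0.05,0,0,0,0,0,-0.55],[-0.1,0,0,0,0,0,-0.55],[-0.15,0,0,0,0,0,-0.55],[-0.17,-0.1,-0.01,0,0,0,-0.55]]]}}

```text
time: 28.4
ee_pos: [0.4342, -0.2795, 0.2915]
orientation: [[0.011, 0.075, 0.997], [-0.002, 0.997, -0.075], [-1.0, -0.001, 0.011]]
wrist_force: [1.2, -0.5, -0.3]
gripper_width: 0.0192
```

Emit:
{"op": "send_rows", "data": {"deltas": [[[0,0.06,0,0,0,0,-0.55],[0,0.12,0,0,0,0,-0.55],[0,0.18,0,0,0,0,-0.55],[0,0.24,0,0,0,0,-0.55],[0,0.28,0,0,0,0,-0.55]]]}}

```text
time: 29.02
ee_pos: [0.4544, -0.0007, 0.2877]
orientation: [[0.005, 0.081, 0.997], [0.0, 0.997, -0.081], [-1.0, 0.0, 0.005]]
wrist_force: [0.7, 0.1, -1.2]
gripper_width: 0.0191
```

```bash
python3 chk.py; python3 - <<'E'
from mv import *
d={n:read_camera(n) for n in ("side","top")}
a=np.radians(-5);J=lambda x,y,z:np.array([.532+x*np.cos(a)-y*np.sin(a),-.2296+x*np.sin(a)+y*np.cos(a),z])
for n in d:
    print(n,"bar pred",proj(J(-.088,0,.122),d[n]),"5deg",proj(J(-.087,0,.136),d[n]),[(np.round(x["xy"],1).tolist(),x["p"]) for x in recognise("yoke_bar",d[n])])
    print("paddle",[(atz([x["xy"]],d[n],.016)[0],x["p"],x["region"].sum()) for x in cut_out("paddle",d[n])[:2]])
    print("cup",[(atz([x["xy"]],d[n],.035)[0],x["p"]) for x in recognise("cup",d[n])[:1]])
E
```

```text
t 29.025 at [ 0.4544 -0.0007  0.2877] q [ 28.7955  15.6915 -44.1045 110.3596  12.8243  58.5943 -25.5853] F [ 0.6552  0.1271 -1.199 ] w 0.0191
side [311.4479 216.6476] [([311.3, 219.5], 0.75, 658)]
top [338.0877 189.9835] [([337.8, 192.7], 0.87, 984)]
home loss 0.3557901197808848
[ 0.5297 -0.2307  0.097  -0.0463  0.0824] 0.30234383549426413
side bar pred [[288.829 230.434]] 5deg [[289.5775 227.4728]] [([307.7, 227.9], 0.62)]
paddle [(array([ 0.4873, -0.0296,  0.016 ]), 0.81, np.int64(255))]
cup [(array([0.5582, 0.0438, 0.035 ]), 0.73)]
top bar pred [[335.7976 221.8511]] 5deg [[336.8424 221.288 ]] [([347.4, 196.3], 0.56)]
paddle []
cup [(array([ 0.2969, -0.2896,  0.035 ]), 0.31)]
```

```bash
python3 - <<'E'
from mv import *
from fit import iouloss
import pickle
from scipy.ndimage import map_coordinates as mc
m,d0=pickle.load(open("m.pkl","rb"))
c=read_camera("side");a=np.radians(-5)
J=lambda x,y,z:np.array([.532+x*np.cos(a)-y*np.sin(a),-.2296+x*np.sin(a)+y*np.cos(a),z])
g=lambda im:cv2.cvtColor(im,cv2.COLOR_RGB2GRAY).astype(float)
D=g(c["image"])-g(d0["side"]["image"])
for q in np.arange(-9,13,1.5):
    b=np.radians(q);P=np.array([J(.072-.16*np.cos(b),y,.122+.16*np.sin(b)) for y in np.linspace(-.03,.03,25)])
    uv=proj(P,c);v=mc(D,[uv[:,1],uv[:,0]],order=1);g1=mc(g(c["image"]),[uv[:,1],uv[:,0]],order=1)
    print(q,round(v.mean(),1),round(v.std(),1),round(g1.mean(),1))
for n in ("side","top"):
    k=c if n=="side" else read_camera("top")
    for x in cut_out("yoke",k)[:2]:
        r=x["region"];ys,xs=np.nonzero(r);print(n,x["p"],r.sum(),xs.min(),xs.max(),ys.min(),ys.max())
    print("bar ends pred",proj(np.array([J(-.088,s*.038,.122) for s in(1,-1)]),k).tolist())
E
```

```text
-9.0 6.5 3.4 77.9
-7.5 6.8 3.5 82.0
-6.0 6.8 3.8 85.8
-4.5 5.5 3.8 87.9
-3.0 1.6 5.1 87.1
-1.5 -1.8 17.7 86.3
0.0 3.2 28.1 93.3
1.5 13.0 30.5 106.9
3.0 18.9 28.1 119.3
4.5 14.2 26.3 122.8
6.0 1.8 22.8 115.2
7.5 -9.2 19.3 105.7
9.0 -8.7 20.0 107.7
10.5 -5.9 18.6 112.8
12.0 -5.1 18.4 118.1
side 0.92 410 280 339 194 238
side 0.47 796 272 307 144 172
bar ends pred [[280.13748505939054, 221.39586210412838], [297.8689903070754, 239.8343686731211]]
top 0.69 461 322 355 160 224
bar ends pred [[321.8938041910752, 220.38578153320037], [349.66863501564364, 223.31021653324112]]
```

```bash
python3 - <<'E'
from mv import *
T=tool(-95)
plan([((.4445,-.222,.22),T),((.4445,-.222,.16),T),((.4445,-.222,.152),T)])
E
```

```text
t 29.825 at [ 0.4544 -0.0035  0.2874] q [ 29.0429  15.7201 -43.9946 110.3613  12.8259  58.589  -25.3647] F [-0.1077 -0.1539 -0.3353] w 0.0191
d [0.0674, -0.2186, 0.0081] [0.22, 0.26, -0.01] rows 3.7
d [0.06, 0.0, 0.0] [0.0, 0.0, 0.0] rows 1.0
d [0.008, 0.0, 0.0] [0.0, 0.0, 0.0] rows 0.1
```

Emit:
{"op": "send_rows", "data": {"deltas": [[[0,-0.06,0,0,0,0,-1],[0,-0.12,0.002,0,0,0,-1],[0.02,-0.18,0.005,0,0,0,-1],[0.067,-0.2186,0.008,0.2,0.3,0,-1],[0.067,-0.2186,0.008,0.2,0.3,0,-1]]]}}

```text
time: 30.45
ee_pos: [0.4421, -0.2247, 0.2171]
orientation: [[-0.006, 0.092, 0.996], [0.002, 0.996, -0.092], [-1.0, 0.002, -0.007]]
wrist_force: [-0.0, 0.7, -0.1]
gripper_width: -0.0
```

Emit:
{"op": "send_rows", "data": {"deltas": [[[0.03,0,0,0,0,0,-1],[0.055,0,0,0,0,0,-1],[0.055,0,0,0,0,0,-1],[0.055,0,0,0,0,0,-1]]]}}

```text
time: 30.95
ee_pos: [0.4453, -0.2213, 0.1666]
orientation: [[0.001, 0.086, 0.996], [-0.0, 0.996, -0.086], [-1.0, -0.0, 0.001]]
wrist_force: [0.8, -0.2, 0.4]
gripper_width: 0.0002
```

Emit:
{"op": "send_rows", "data": {"deltas": [[[0.003,0,0,0,0,0,-1],[0.006,0,0,0,0,0,-1],[0.006,0,0,0,0,0,-1]]]}}

```text
time: 31.32
ee_pos: [0.4444, -0.2219, 0.1594]
orientation: [[-0.001, 0.087, 0.996], [0.0, 0.996, -0.087], [-1.0, 0.0, -0.001]]
wrist_force: [-0.4, -0.4, -0.8]
gripper_width: 0.0003
```

Emit:
{"op": "send_rows", "data": {"deltas": [[[0.002,0,0,0,0,0,-1],[0.004,0,0,0,0,0,-1],[0.004,0,0,0,0,0,-1]]]}}

```text
time: 31.7
ee_pos: [0.4444, -0.2218, 0.1552]
orientation: [[-0.001, 0.087, 0.996], [0.0, 0.996, -0.087], [-1.0, 0.0, -0.001]]
wrist_force: [-0.1, 0.0, 0.4]
gripper_width: 0.0001
```

Emit:
{"op": "send_rows", "data": {"deltas": [[[0.001,0,0,0,0,0,-1],[0.002,0,0,0,0,0,-1],[0.002,0,0,0,0,0,-1]]]}}

```text
time: 32.08
ee_pos: [0.4445, -0.2218, 0.1533]
orientation: [[-0.001, 0.087, 0.996], [0.0, 0.996, -0.087], [-1.0, 0.0, -0.001]]
wrist_force: [-1.4, -0.0, 0.5]
gripper_width: 0.0004
```

Emit:
{"op": "send_rows", "data": {"deltas": [[[0.001,0,0,0,0,0,-1],[0.002,0,0,0,0,0,-1],[0.002,0,0,0,0,0,-1]]]}}

```text
time: 32.45
ee_pos: [0.4447, -0.2219, 0.1525]
orientation: [[-0.0, 0.087, 0.996], [-0.001, 0.996, -0.087], [-1.0, -0.001, 0.0]]
wrist_force: [-4.8, 1.2, 17.9]
gripper_width: 0.0002
```

Emit:
{"op": "send_rows", "data": {"deltas": [[[-0.02,0,0,0,0,0,-1],[-0.08,0,0,0,0,0,-1],[-0.12,0.05,0,0,0,0,-1],[-0.12,0.11,0,0,0,0,-1],[-0.12,0.11,0,0,0,0,-1]]]}}

```text
time: 33.08
ee_pos: [0.4547, -0.1077, 0.2725]
orientation: [[0.002, 0.079, 0.997], [0.001, 0.997, -0.079], [-1.0, 0.001, 0.002]]
wrist_force: [0.9, -2.2, 0.3]
gripper_width: -0.0002
```

```bash
python3 - <<'E'
from mv import *
plan([])
c=read_camera("side")
for t,z in (("paddle",.016),("cup",.032),("lid",.115)):
    print(t,[(np.round(atz([x["xy"]],c,z)[0],3).tolist(),x["p"]) for x in recognise(t,c)[:4]])
hand_in()
E
```

```text
t 33.075 at [ 0.4547 -0.1077  0.2725] q [ 39.2341  17.5867 -41.3079 110.0989  13.6877  57.1672 -12.7735] F [ 0.8737 -2.2329  0.2619] w -0.0002
paddle [([0.498, -0.03, 0.016], 0.66)]
cup [([0.554, 0.039, 0.032], 0.79)]
lid [([0.526, -0.237, 0.115], 0.75), ([0.642, -0.246, 0.115], 0.71), ([0.396, 0.248, 0.115], 0.68)]
the job is handed in; nothing more can be done
```

The job is handed in, at about 33 s of the 66 s allowed. The paddle lies on the board, the lid is home on the jar, and the yoke is down over it.

**Paddle:** I gripped it by its front end and laid it on the board clear of the cup. The last look put its centre near (0.498, -0.030), and the cup still stands.

**Lid:** The arm could not reach the full 35° tilt, so I took the knob with the tool tilted 20°. While lowering, the plug caught on the rim once. I eased the lid about 2 mm back, and it then seated at the expected height. Before the yoke came down, the image fit put it within about 2 mm of centre, about 1 mm low. The same fit gave a tilt of about 0.06 rad, just over the 0.05 limit. Fit noise is about that size, and the picture showed the lid level.

**Yoke:** I swung it down by its bar until it hit a hard stop.
- **Checks that disagreed:** A rough brightness profile in the side picture suggested about 2–3°, close to the 2.9° limit. So I pressed the bar from above with closed fingertips. They met hard resistance (18 N) at the height where the bar's top should be when fully down.
- **Lid fit after closing:** The fit was unreliable with the rods across the lid (about 0.09 rad, poor match), so I did not rely on it.

I had used up the 12 pictures, so the final state was checked by numbers and touch only. I did not check the positions of the other bystanders separately.

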